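Turn the rack hook round and fetch the pinch bowl out of the shelf

ROBOT

A 6-joint arm with a two-finger parallel gripper is mounted at the origin on the work surface. World frame = base frame: x ahead of the robot, y to its left, z up, the work surface at z = 0. Lengths are in mm, angles in rad, forces in N, time in s.
With the tool pointing down it reaches from about 350 to 875 mm from the base axis. Payload 4.2 kg.
Tool frame: the origin (TCP) lies midway between the tips of the shut fingers; the grasp point (between the pads) lies 19 mm behind it; z points along the fingers, y is the direction in which the jaws open and shut (so a half turn about z gives the same grasp; the last joint's range is limited). The gripper opens to 85 mm and grips with 20 to 120 N. Pads are 22 mm wide; open, the fingers measure 114 mm over their backs; the gripper's body (76 mm by 85 mm) begins 54 mm behind the grasp point. The pads swing forward as they close: fully open they stand 13 mm farther back than shut.
Start: joints at [-1.043, 0.385, 0.008, 0, -1.194, -0.259], TCP at [166.001, -602.53, 202.612] pointing down, gripper open.
Joint ranges: [-3.14, 3.14], [-1.21, 2.06], [-1.07, 1.41], [-3.16, 2.05], [-2.99, -0.16], [-3.1, 3.1]. Speed limits (rad/s): [2.79, 2.79, 3.14, 3.14, 3.14, 3.14].

INTERFACE

Orientations are given as a unit quaternion [x, y, z, w].
In Python, from bench import arm gives the robot as it stands.
- The arm moves only by the tool servo_tool, never from a script. Its argument "rows" is a list of rows, each an object of numbers: "fingers": the finger opening in cm, from 0 to 8.54; "x", "y", "z": the shift along the tool's x, y, z in cm; "turn": the turn about the tool's z in degrees. A call has 1 to 10 rows; each row shifts and turns the commanded pose from where the row before left it, along the tool's axes as they then stand; what a row does not reach is not made up. A row lasts 1/12 s, in which the tool goes at most 41.7 mm and 7.16 degrees, less where a joint would pass 70% of its speed; a pose out of reach is approached as far as the arm can. A call is refused whole if a number of a shift passes 4.17 or a number of a turn 7.16, either way. A call with a gripper value outside its range is refused whole. The fingers move at their own pace and stop on an object; the grip force is fixed at half the most. Time passes only in rows, so rows that do not move let the fingers close. It gives the time, the measured TCP pose, the force and the opening at its end, in the units of the state.
- arm.read_state(): the state, without advancing time (a new reading comes with each control period).
- arm.get_image(name): name is "side" or "top" or "wrist"; returns (picture, depth): 480x640x3 uint8, red, green, blue; 480x640 float32, mm along the optical axis (not along the pixel's ray), 0 where there is no reading.
- arm.camera_model(name): a dict with "fx", "fy", "cx", "cy" (pixels), "pose" (4x4, takes a point from camera to world coordinates). Camera axes: x right, y down, z forward; pixel columns grow to the right and rows downward; lengths in mm; the calibration is good to about 2 mm. A picture is of the moment at which its call begins: read the wrist's pose just before it. camera_model takes no time and is no camera call; for the wrist camera it gives the pose at the moment of the call.
- arm.job_done(): hands the job in, once; it reports no verdict.
The state is a dict: "clock": time; "joints": joint angles; "joint_vel": joint speeds; "joint_efforts": joint torques, N m; "position": TCP position; "ee_rot": TCP orientation; "contact_force": force on the tool from outside, world axes, zero at the start; "wrist_torque": the same for the moment, N m; "gripper_width": finger opening in mm.
Only numpy, scipy, OpenCV 4.12 (cv2) and the standard library are available. Lean on these libraries where they do the work, as an engineer would, in place of code of your own. Each camera call takes 0.05 s, during which the arm holds its last target.

TASK

The pinch bowl has slid back under the upper rack of the left fir shelf. Take the wooden rack hook out of the drawer by the hook end that shows, lay it in the middle of the cork mat and let go, take it again by its blue handle, and with the hook (never the gripper) draw the bowl forward, upright, until it stands wholly in front of the upper rack but still on the lower board. Then lay the hook back in the middle of the mat, and leave everything else where it is.

Things in the scene. Friction and masses are not known exactly. Their poses are not given: they have to be found in the camera images.
- hook_center (a point): Mid-length, mid-height of the rack hook's pale wooden shaft (240 long, 18 wide, 22 tall; 90 g). x runs from the blue handle end (-120) to the hook end (+120), z up. A cross arm at the hook end (x 104 to 120) reaches to y +58, 22 tall, with a lip at its tip (y 50 to 58, x 98 to 104). It starts flat on the drawer floor, hook end towards the robot.
- hook_handle (a point): Point on the hook's shaft in its blue handle, 85 mm from the shaft centre towards the handle end (blue runs from 36 to 120 mm from the centre); half-way up; same axes. At the start the cabinet's top covers most of the handle.
- hook_neck (a point): Point on the same tool's shaft, 65 mm from the shaft centre towards the hook end: the bare wood that shows in the drawer; half-way up; same axes.
- drawer (a joint): How far the steel drawer has moved out from where it starts, 155 mm open (m; -0.155 is shut, stop at 0.02); stiff, moves at 6 N. At 0: outer face of the front panel 163 mm in front of cabinet_front, bar handle 26 mm farther out. Floor 14 above the table, side walls to 44, front panel to 50; inside width 204.
- mat: Fixed cork mat 140 (x) by 320 (y), 3 thick; origin at the centre of its underside on the table.
- shelf: Fixed left fir shelf: origin on the table under the middle of the lower board's front edge; x runs into the bay (away from the robot), y left. Lower board 316 wide, 340 deep, top at 20. Upper rack: fir rail with front edge at x 110, steel wires to x 240, then a board; underside 110, top 128. Side walls from x 110 back, inner faces at y -140 and 140; open at the back and before x 110.
- bowl_center (a point): Centre, half-way up, of the blue stoneware pinch bowl: diameter 60 (foot 52), 36 tall, straight sided, open top, 130 g. It stands on the lower board of the left shelf, with its centre 30 to 60 mm behind the upper rack's front edge and free room to its right.
- spurtle_center (a point): Centre of a dark wooden spurtle, 215 long, lying in the drawer to the right of the hook (bystander).
- spoons_center (a point): Centre of a ring of steel measuring spoons, 125 long, lying in the drawer to the left of the hook (bystander).
- jar_center (a point): Centre of a glass flip-lid jar, diameter 84, 114 tall, standing on the table to the left of the left shelf (bystander).
- cabinet_front (a point): Point on the table under the middle of the open front face of the fixed grey steel cabinet (300 deep, 230 wide, 130 tall); x points into the cabinet, away from the robot, y to the left. The underside of its top is 122 above the table. The drawer slides out towards -x.
Things that resemble listed ones, but are neither listed nor needed, are in the scene too. There is more than one size of the part that bears hook_center; the job needs the larger. There is more than one size of the part that bears bowl_center; the job needs the smaller.

How it is judged (in metres and radians):
On the way, in this order (a step that is already met when the one before it is completed fails the run):
1. the hook lies flat on the mat, let go (its shaft centre within 60 mm of the mat's centre) (horizontal distance between hook_center and mat below 0.06 m and height (world z) of hook_center below 0.02 m and contact force between the fingers and hook below 0.1 N), for 0.2 s.
2. the hook is lifted by its blue handle (grasp point within 55 mm of the handle point) (distance between the grasp point and hook_handle below 0.055 m and height (world z) of hook_center above 0.025 m and contact force between the fingers and hook above 1 N), for 0.1 s.
3. the hook, still held by its handle, bears on the bowl under the upper rack (contact force between hook and bowl above 0.05 N and distance between the grasp point and hook_handle below 0.055 m and x of bowl_center in the frame of shelf above 0.1 m), for 0.04 s.
4. the bowl is wholly in front of the upper rack (x of bowl_center in the frame of shelf below 0.081 m and height (world z) of bowl_center above 0.033 m and angle between bowl's own z axis and vertical below 0.1 rad), for 0.1 s.
At the end, for the whole second after the job is handed in: The bowl stands upright and still on the shelf's lower board, wholly in front of the upper rack (its centre no more than 81 mm behind the lower board's front edge); the hook lies flat and still on the mat, let go, its shaft centre within 60 mm of the mat's centre (all of step 1 and all of step 4 and x of bowl_center in the frame of shelf above 0 m and height (world z) of bowl_center below 0.043 m and linear speed of each of bowl, hook below 0.02 m/s); the robot touches nothing.
It fails at once if the gripper touches the bowl (contact force between any of the fingers, the arm and bowl above 0.3 N).
It fails at once if the bowl is tipped (angle between bowl's own z axis and vertical above 0.5 rad).
It fails at once if the spurtle, the spoons or the jar is shifted by more than 40 mm (distance of any of spurtle_center, spoons_center, jar_center from where it was at the start of the episode above 0.04 m).
It also fails if it takes over 72 s, if anything falls off the work surface, if the arm or the gripper's body presses on something with over 40 N, if the wrist force passes 120 N, or if a joint passes its speed limit or range.

## Working session

There is one attempt and no reset: what is moved stays moved. The work goes in short steps, Python scripts to look and compute and a tool call to move; the robot and the scene stay as the last step left them, time stands still between calls to the robot, and variables do not carry over. Pictures are saved under pics/ and viewed, and the job is handed in when it is done.

Besides the shell and the picture viewer there is one more tool, called as name(argument=value, ...) on one line, values as JSON. servo_tool: Moves the arm, as the interface text tells. Its arguments: {"type":"object","properties":{"rows":{"type":"array","items":{"type":"object","properties":{"fingers":{"type":"number"},"x":{"type":"number"},"y":{"type":"number"},"z":{"type":"number"},"turn":{"type":"number"}}}}},"required":["rows"]}

```bash
mkdir -p pics; ls; cat > h.py <<'E'
import numpy as np, cv2
from bench import arm
def grab(name):
    m=arm.camera_model(name); p,d=arm.get_image(name)
    np.savez(f'{name}.npz',p=p,d=d,pose=np.array(m['pose']),K=np.array([m['fx'],m['fy'],m['cx'],m['cy']]))
    return p,d,m
def load(name):
    z=np.load(f'{name}.npz'); return z['p'],z['d'],z['pose'],z['K']
def save(p,fn): cv2.imwrite('pics/'+fn,cv2.cvtColor(p,cv2.COLOR_RGB2BGR))
def onplane(u,v,z,pose,K):
    r=pose[:3,:3]@np.array([(u-K[2])/K[0],(v-K[3])/K[1],1.]); o=pose[:3,3]
    return o+r*(z-o[2])/r[2]
def ptd(u,v,d,pose,K):
    return pose[:3,:3]@(np.array([(u-K[2])/K[0],(v-K[3])/K[1],1.])*d)+pose[:3,3]
def cloud(d,pose,K):
    v,u=np.indices(d.shape); P=np.stack([(u-K[2])/K[0]*d,(v-K[3])/K[1]*d,d],-1)
    return P@pose[:3,:3].T+pose[:3,3]
E
python3 - <<'E'
from h import *
print(arm.read_state())
for n in ['side','top']:
    p,d,m=grab(n); save(p,n+'0.png'); print(n,m)
E
```

```text
pics
{'clock': 0.0, 'joints': array([-1.04338445e+00,  3.85576434e-01,  6.62235739e-03, -4.91318782e-04,
       -1.19402529e+00, -2.58604251e-01]), 'joint_vel': array([-0.00042784,  0.00051317, -0.00138197, -0.00148552,  0.00106491,
       -0.00065225]), 'joint_efforts': array([-8.59170668e-04, -3.92288661e+01,  1.88404745e+01,  4.18627515e+00,
       -4.57050250e-03, -1.43162350e-05]), 'position': array([ 165.828527  , -601.91977307,  201.50945549]), 'ee_rot': array([-1.33909624e-01,  9.90992921e-01,  1.09574845e-03, -2.07096934e-04]), 'contact_force': array([ 0.04116183,  0.13848367, -0.35141962]), 'wrist_torque': array([-0.03602677,  0.0333391 , -0.00694185]), 'gripper_width': 85.77500690898515}
side {'fx': 453.52585267806506, 'fy': 453.52585267806506, 'cx': 320.7536411468974, 'cy': 233.67846681848246, 'pose': array([[-9.91080507e-01, -7.96460300e-02,  1.06845394e-01,
         4.62270182e+02],
       [-1.33131160e-01,  6.27587746e-01, -7.67078689e-01,
         8.87092309e+02],
       [-5.96008793e-03, -7.74461187e-01, -6.32593350e-01,
         7.38299251e+02],
       [ 0.00000000e+00,  0.00000000e+00,  0.00000000e+00,
         1.00000000e+00]])}
top {'fx': 615.730088933384, 'fy': 615.730088933384, 'cx': 312.12072076909726, 'cy': 238.96641534726945, 'pose': array([[-1.05709946e-02, -9.96192457e-01,  8.65381049e-02,
         4.71410184e+02],
       [-9.99773377e-01,  1.21287934e-02,  1.74953394e-02,
         2.07691133e+01],
       [-1.84783279e-02, -8.63335502e-02, -9.96094910e-01,
         1.34890186e+03],
       [ 0.00000000e+00,  0.00000000e+00,  0.00000000e+00,
         1.00000000e+00]])}
```

View pics/top0.png

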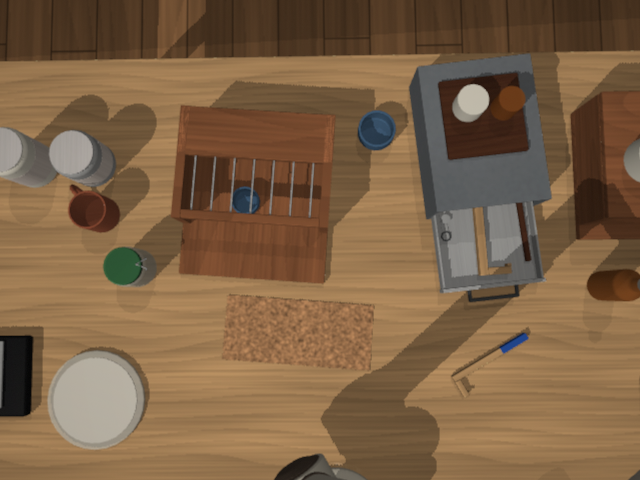

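View pics/side0.png

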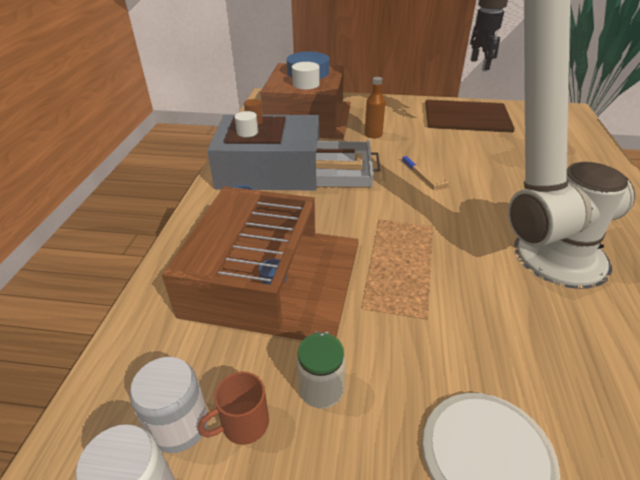

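In the top view, the hook candidates are the one in the drawer (shaft about (482,240), cross arm at (497,270)) and a thin one with a blue handle on the table (490,360). The bowl candidates are one under the rack (246,200) and one on the table (377,130). By the description I want the drawer hook and the rack bowl. Next I'll crop both and measure.

```bash
python3 - <<'E'
from h import *
p,d,T,K=load('top')
a=cv2.resize(p[190:310,420:560],None,fx=4.2,fy=4.2,interpolation=cv2.INTER_CUBIC)
b=cv2.resize(p[100:290,170:340],None,fx=2.65,fy=2.65,interpolation=cv2.INTER_CUBIC)
a=a[:503];b=b[:503]; h=min(len(a),len(b))
c=np.hstack([a[:h],b[:h]]); c=c[:, :1040]; c=cv2.resize(c,(800,int(c.shape[0]*800/c.shape[1]))); save(c,'crop0.png')
C=cloud(d,T,K)
def q(n,u,v): print(n,(u,v),np.round(C[v,u],0))
for n,u,v in [('mat',298,332),('hookneck',483,255),('shaft',480,220),('arm',500,269),('spurtle',525,240),('floor',505,240),('panel',490,287),('cabtop',435,180),('shelf board',253,255),('rail',255,222),('bowl in',246,203),('jar',123,266),('bowl2',377,133),('wire',252,190)]: q(n,u,v)
E
```

```text
mat (298, 332) [386.  77.   4.]
hookneck (483, 255) [ 546. -317.   43.]
shaft (480, 220) [ 622. -315.   37.]
arm (500, 269) [ 517. -355.   33.]
spurtle (525, 240) [ 578. -411.   29.]
floor (505, 240) [ 580. -373.   13.]
panel (490, 287) [ 479. -340.    4.]
cabtop (435, 180) [ 692. -204.  132.]
shelf board (253, 255) [554. 173.  18.]
rail (255, 222) [613. 156. 128.]
bowl in (246, 203) [666. 186.  29.]
jar (123, 266) [529. 426. 110.]
bowl2 (377, 133) [ 821. -102.   12.]
wire (252, 190) [679. 163. 122.]
```

View pics/crop0.png

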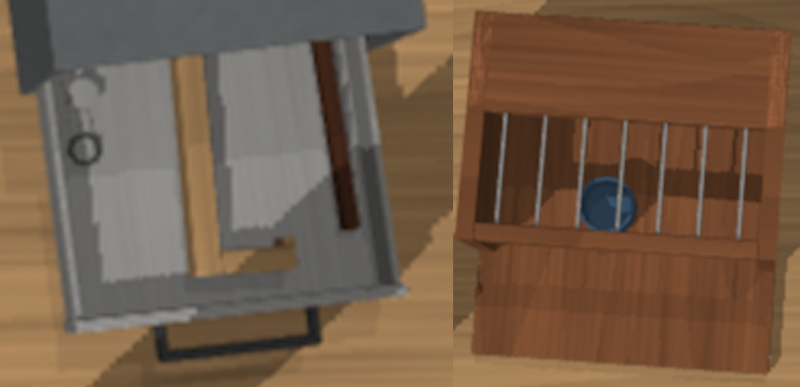

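```bash
python3 - <<'E'
from h import *
p,d,T,K=load('top'); C=cloud(d,T,K)
hsv=cv2.cvtColor(p,cv2.COLOR_RGB2HSV)
for n,u,v in [('shaft',481,230),('arm',505,269),('floor',505,240),('mat',298,332),('board',253,255),('tbl',400,250),('bowl',246,205)]: print(n,hsv[v,u])
def pl(pts,z): return np.array([onplane(u,v,z,T,K)[:2] for u,v in pts])
# shaft
m=np.zeros(p.shape[:2],np.uint8); m[208:279,462:515]=1
mk=((hsv[...,1]>85)&(hsv[...,2]>90)&(m>0)).astype(np.uint8)
n,l,s,c=cv2.connectedComponentsWithStats(mk); i=1+np.argmax(s[1:,4]); print('hook',s[i])
mk=(l==i)
vis=p.copy(); vis[mk]=[255,0,255]; 
L=[]
for v in range(212,262,1):
    us=np.where(mk[v,:497])[0]
    if len(us): L.append([us.min(),us.max(),v])
L=np.array(L); print(L[::8])
X=pl([((a+b)/2,v) for a,b,v in L],34); k=np.polyfit(X[:,0],X[:,1],1); print('y=',k, X[0],X[-1],'w',(L[:,1]-L[:,0]+1).mean())
v,u=np.where(mk); P=pl(list(zip(u,v)),36); print('ext',P.min(0),P.max(0), 'height',np.median(C[mk][:,2]))
ms=np.zeros_like(m); ms[285:380,215:385]=1
mm=((C[...,2]<6)&(ms>0)&(hsv[...,1]>100)&(hsv[...,0]<16)).astype(np.uint8)
# bowl
mb=((hsv[...,0]>95)&(hsv[...,0]<125)&(hsv[...,1]>90)).astype(np.uint8); 
n,l,s,c=cv2.connectedComponentsWithStats(cv2.morphologyEx(mb,cv2.MORPH_CLOSE,np.ones((5,5)))); 
for i in range(1,n):
    if s[i,4]>60: 
        q=pl([(s[i,0],c[i,1]),(s[i,0]+s[i,2]-1,c[i,1]),(c[i,0],s[i,1]),(c[i,0],s[i,1]+s[i,3]-1),tuple(c[i])],56); print('blue',s[i],c[i],q.round())
big=cv2.resize(vis[190:390,180:560],None,fx=2.1,fy=2.1); save(big,'v1.png')
z=cv2.resize(p[285:380,210:390],None,fx=4.4,fy=4.4,interpolation=cv2.INTER_CUBIC); save(z,'mat.png')
E
```

```text
shaft [ 16 119 137]
arm [ 16 122 107]
floor [ 23   7 140]
mat [ 14 128 159]
board [ 12 156 118]
tbl [ 16 122 165]
bowl [103 116  75]
hook [473 208  39  68 850]
[[473 482 212]
 [474 483 220]
 [475 484 228]
 [475 484 236]
 [476 485 244]
 [477 486 252]
 [477 487 260]]
y= [ 5.53910554e-02 -3.46626191e+02] [ 639.29104674 -310.91805989] [ 534.2214356  -316.90726357] w 10.14
ext [ 504.42664535 -376.79469941] [ 647.78027331 -300.55340336] height 35.32748387066704
blue [ 358  111   37   39 1116] [376.05824373 129.82526882] [[ 817.  -57.]
 [ 816. -134.]
 [ 857.  -96.]
 [ 774.  -95.]
 [ 816.  -96.]]
blue [233 187  26  26 558] [245.22939068 200.1827957 ] [[668. 211.]
 [668. 158.]
 [696. 185.]
 [643. 185.]
 [668. 185.]]
blue [500 333  28  20 216] [513.43055556 342.31018519] [[ 365. -343.]
 [ 364. -398.]
 [ 383. -371.]
 [ 345. -369.]
 [ 364. -370.]]
```

View pics/v1.png

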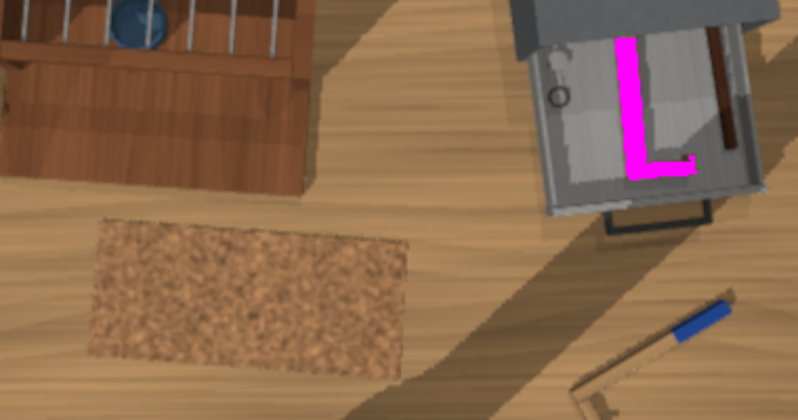

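View pics/mat.png

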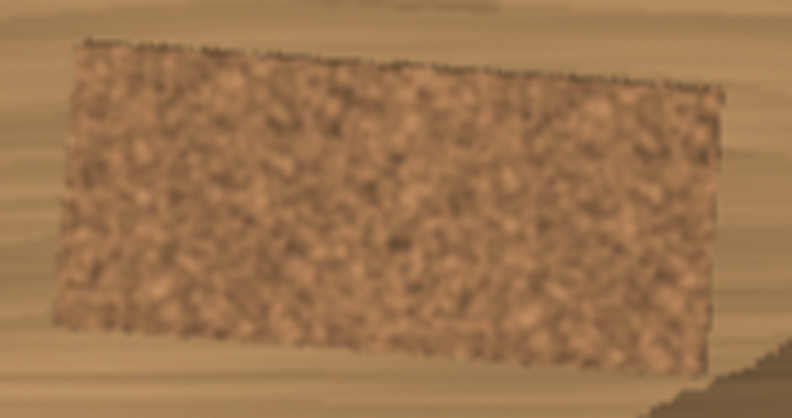

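```bash
python3 - <<'E'
from h import *
p,d,T,K=load('top'); C=cloud(d,T,K)
mc=np.array([onplane(u,v,3,T,K)[:2] for u,v in [(228.2,294.1),(374.1,305),(370.7,370.5),(222.5,358.9)]])
print('mat',mc.round(1),mc.mean(0).round(1),[np.linalg.norm(mc[i]-mc[(i+1)%4]).round(1) for i in range(4)])
e=mc[0]-mc[1]; print('mat yaw',np.degrees(np.arctan2(e[1],e[0]))-90)
m=(C[...,2]>14)&(C[...,2]<26)
F=[]
for u in range(186,325,3):
    vs=[v for v in range(235,292) if m[v,u]]
    if vs: F.append(onplane(u,max(vs)+.5,20,T,K)[:2])
F=np.array(F); k=np.polyfit(F[:,1],F[:,0],1); r=F[:,0]-np.polyval(k,F[:,1]); g=abs(r)<4; k=np.polyfit(F[g,1],F[g,0],1); print('front x=',k,g.sum(),r.std())
# rail front edge (z128)
R=[];mr=(C[...,2]>118)&(C[...,2]<136)
for u in range(190,328,3):
    vs=[v for v in range(205,240) if mr[v,u]]
    if vs: R.append(onplane(u,max(vs)+.5,128,T,K)[:2])
R=np.array(R); k2=np.polyfit(R[:,1],R[:,0],1); r=R[:,0]-np.polyval(k2,R[:,1]); g=abs(r)<4; k2=np.polyfit(R[g,1],R[g,0],1); print('rail x=',k2,g.sum(),r.std())
# side edges of board
Lr=[]
for v in range(240,276,2):
    us=np.where(m[v,160:345])[0]+160
    Lr.append([*onplane(us.min()-.5,v,20,T,K)[:2],*onplane(us.max()+.5,v,20,T,K)[:2]])
Lr=np.array(Lr); print(np.round(Lr[::4],1))
# bowl cloud
b=C[183:218,228:264].reshape(-1,3); hb=cv2.cvtColor(p,cv2.COLOR_RGB2HSV)[183:218,228:264].reshape(-1,3)
s=(hb[:,0]>95)&(hb[:,0]<125)&(hb[:,1]>80)&(b[:,2]>15)&(b[:,2]<65); q=b[s]; print('bowl',len(q),q.min(0).round(),q.max(0).round(), q[q[:,2]>48].min(0).round(),q[q[:,2]>48].max(0).round())
# cabinet front top edge
for u in (440,480,520):
    vs=[v for v in range(180,230) if C[v,u,2]>120]; print('cab',onplane(u,max(vs)+.5,130,T,K).round())
# hook end
hsv=cv2.cvtColor(p,cv2.COLOR_RGB2HSV)
for u in (478,481,484,487,495): 
    vs=[v for v in range(220,285) if hsv[v,u,1]>70 and hsv[v,u,2]>70]; print('end',u,max(vs),onplane(u,max(vs)+.5,36,T,K).round(1))
E
```

```text
mat [[469.8 228.9]
 [442.9 -88.6]
 [302.9 -78.6]
 [330.2 241.1]] [386.4  75.7] [np.float64(318.6), np.float64(140.4), np.float64(320.9), np.float64(140.1)]
mat yaw -4.84334003706671
front x= [7.96200162e-02 4.90875476e+02] 47 0.9195454217374509
rail x= [7.99808888e-02 5.99714835e+02] 46 0.6935229449113179
[[588.1 328.3 584.2  13. ]
 [570.6 330.3 566.9  13.2]
 [553.2 330.2 549.6  15.6]
 [535.9 332.2 532.3  15.8]
 [518.6 334.2 515.1  18.2]]
bowl 500 [642. 157.  19.] [697. 213.  61.] [642. 157.  48.] [697. 213.  61.]
cab [ 631. -213.  130.]
cab [ 638. -292.  130.]
cab [ 647. -371.  130.]
end 478 274 [ 505.6 -307.    36. ]
end 481 275 [ 503.4 -313.2   36. ]
end 484 275 [ 503.3 -319.6   36. ]
end 487 274 [ 505.4 -326.    36. ]
end 495 274 [ 505.2 -342.8   36. ]
```

```bash
cat >> h.py <<'E'
def rel(x,y,z,yaw=None):
    s=arm.read_state(); qx,qy,qz,qw=s['ee_rot']
    from scipy.spatial.transform import Rotation as R
    M=R.from_quat(s['ee_rot']).as_matrix(); cy=np.degrees(np.arctan2(M[1,0],M[0,0]))
    D=np.array([x,y,z])-s['position']
    turn=0
    if yaw is not None:
        turn=-((yaw-cy+180)%360-180)
        M=M@R.from_euler('z',turn,degrees=True).as_matrix()
    l=M.T@D
    print('t',round(s['clock'],2),'pos',s['position'].round(1),'yaw',round(cy,2),'F',s['contact_force'].round(2),'w',round(s['gripper_width'],1),'| turn',round(turn,2),'then shift cm',(l/10).round(2),'j',np.degrees(s['joints']).round(1))
E
python3 -c "
from h import *
rel(574.4,-314.8,120,183.2)"
```

```text
t 0.1 pos [ 165.8 -602.   201.6] yaw -164.61 F [-0.49 -0.01  0.16] w 85.2 | turn 12.19 then shift cm [-42.4   26.38   8.19] j [-59.8  22.1   0.4  -0.  -68.4 -14.8]
```

servo_tool(rows=[{"turn": 6.1,"fingers": 5},{"turn": 6.1,"fingers": 5},{"x": -2.1,"y": 1.3,"z": 0.4,"fingers": 5},{"x": -2.1,"y": 1.3,"z": 0.4,"fingers": 5},{"x": -2.1,"y": 1.3,"z": 0.4,"fingers": 5},{"x": -2.1,"y": 1.3,"z": 0.4,"fingers": 5},{"x": -2.1,"y": 1.3,"z": 0.4,"fingers": 5},{"x": -2.1,"y": 1.3,"z": 0.4,"fingers": 5},{"x": -2.1,"y": 1.3,"z": 0.4,"fingers": 5},{"x": -2.1,"y": 1.3,"z": 0.4,"fingers": 5}])

```text
invalid input at $.rows[0]: expected keys fingers, x, y, z, turn
```

servo_tool(rows=[{"x": -2.1,"y": 1.3,"z": 0.4},{"x": -2.1,"y": 1.3,"z": 0.4},{"x": -2.1,"y": 1.3,"z": 0.4},{"x": -2.1,"y": 1.3,"z": 0.4},{"x": -2.1,"y": 1.3,"z": 0.4},{"x": -2.1,"y": 1.3,"z": 0.4},{"x": -2.1,"y": 1.3,"z": 0.4},{"x": -2.1,"y": 1.3,"z": 0.4},{"x": -2.1,"y": 1.3,"z": 0.4}])

```text
invalid input at $.rows[0]: expected keys fingers, x, y, z, turn
```

```bash
python3 -c "
from h import *
rel(574.4,-314.8,120,183.2)"
```

```text
t 0.1 pos [ 165.8 -602.   201.6] yaw -164.61 F [-0.49 -0.01  0.16] w 85.2 | turn 12.19 then shift cm [-42.4   26.38   8.19] j [-59.8  22.1   0.4  -0.  -68.4 -14.8]
```

All five keys are required in every row.

servo_tool(rows=[{"fingers": 5,"x": 0,"y": 0,"z": 0,"turn": 6.1},{"fingers": 5,"x": 0,"y": 0,"z": 0,"turn": 6.1},{"fingers": 5,"x": -2.2,"y": 1.4,"z": 0.4,"turn": 0},{"fingers": 5,"x": -2.2,"y": 1.4,"z": 0.4,"turn": 0},{"fingers": 5,"x": -2.2,"y": 1.4,"z": 0.4,"turn": 0},{"fingers": 5,"x": -2.2,"y": 1.4,"z": 0.4,"turn": 0},{"fingers": 5,"x": -2.2,"y": 1.4,"z": 0.4,"turn": 0},{"fingers": 5,"x": -2.2,"y": 1.4,"z": 0.4,"turn": 0},{"fingers": 5,"x": -2.2,"y": 1.4,"z": 0.4,"turn": 0},{"fingers": 5,"x": -2.2,"y": 1.4,"z": 0.4,"turn": 0}])

```text
clock: 0.93
position: [336.2, -479.7, 170.0]
ee_rot: [-0.028, 1.0, 0.0, -0.0]
contact_force: [-0.3, -1.6, -0.2]
gripper_width: 50.5
```

```bash
python3 -c "
from h import *
rel(574.4,-314.8,120,183.2)"
```

```text
t 0.93 pos [ 336.2 -479.7  170. ] yaw -176.81 F [-0.34 -1.56 -0.22] w 50.5 | turn -0.01 then shift cm [-24.71  15.13   4.99] j [-39.2  19.7  -8.   -0.  -62.4 -47.6]
```

servo_tool(rows=[{"fingers": 5,"x": -2.4,"y": 1.5,"z": 0.4,"turn": 0},{"fingers": 5,"x": -2.4,"y": 1.5,"z": 0.4,"turn": 0},{"fingers": 5,"x": -2.4,"y": 1.5,"z": 0.4,"turn": 0},{"fingers": 5,"x": -2.4,"y": 1.5,"z": 0.4,"turn": 0},{"fingers": 5,"x": -2.4,"y": 1.5,"z": 0.4,"turn": 0},{"fingers": 5,"x": -2.4,"y": 1.5,"z": 0.4,"turn": 0},{"fingers": 5,"x": -2.4,"y": 1.5,"z": 0.4,"turn": 0},{"fingers": 5,"x": -2.4,"y": 1.5,"z": 0.4,"turn": 0},{"fingers": 5,"x": -2.4,"y": 1.5,"z": 0.4,"turn": 0},{"fingers": 5,"x": -2.4,"y": 1.5,"z": 0.4,"turn": 0}])

```text
clock: 1.77
position: [567.4, -316.6, 129.9]
ee_rot: [-0.028, 1.0, 0.0, -0.001]
contact_force: [-0.5, 0.0, -0.7]
gripper_width: 50.0
```

```bash
python3 -c "
from h import *
rel(574.4,-314.8,17.5,183.2)
p,d,m=grab('wrist'); save(p,'w1.png')"
```

```text
t 1.77 pos [ 567.4 -316.6  129.9] yaw -176.8 F [-0.48  0.04 -0.75] w 50.0 | turn -0.0 then shift cm [-0.72  0.13 11.24] j [-14.9  27.6  -1.5  -0.  -61.  -71.9]
```

View pics/w1.png

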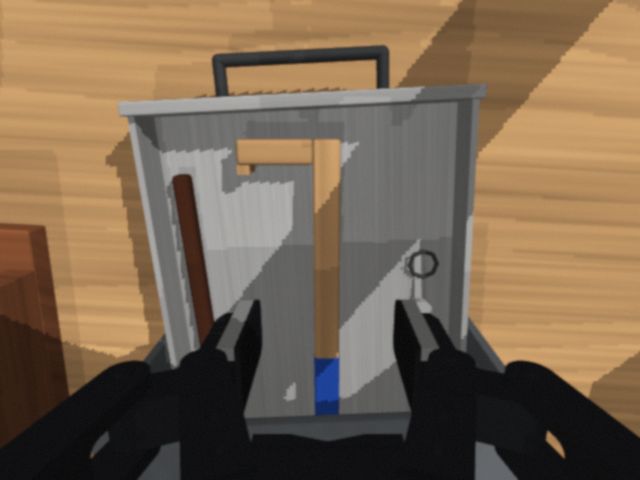

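The wrist view shows the drawer hook midway between the fingers: shaft at column 327, cross arm at (275,152), blue from row 358. The alignment is good, so I'll descend.

servo_tool(rows=[{"fingers": 5,"x": -0.4,"y": 0.1,"z": 1.8,"turn": 0},{"fingers": 5,"x": -0.3,"y": 0,"z": 1.8,"turn": 0},{"fingers": 5,"x": 0,"y": 0,"z": 1.8,"turn": 0},{"fingers": 5,"x": 0,"y": 0,"z": 1.8,"turn": 0},{"fingers": 5,"x": 0,"y": 0,"z": 1.8,"turn": 0},{"fingers": 5,"x": 0,"y": 0,"z": 1.2,"turn": 0},{"fingers": 5,"x": 0,"y": 0,"z": 0.8,"turn": 0},{"fingers": 5,"x": 0,"y": 0,"z": 0.2,"turn": 0},{"fingers": 5,"x": 0,"y": 0,"z": 0,"turn": 0}])

```text
clock: 2.57
position: [573.5, -316.4, 18.3]
ee_rot: [-0.028, 1.0, 0.0, -0.0]
contact_force: [1.2, -1.0, -0.2]
gripper_width: 49.8
```

```bash
python3 -c "
from h import *
rel(574.4,-314.8,17.5,183.2)"
```

```text
t 2.57 pos [ 573.5 -316.4   18.3] yaw -176.8 F [ 1.21 -1.03 -0.17] w 49.8 | turn 0.0 then shift cm [-0.1   0.16  0.08] j [-14.8  34.6  -7.2   0.  -48.3 -72. ]
```

servo_tool(rows=[{"fingers": 1.0,"x": 0,"y": 0.1,"z": 0,"turn": 0},{"fingers": 1.0,"x": 0,"y": 0,"z": 0,"turn": 0},{"fingers": 1.0,"x": 0,"y": 0,"z": 0,"turn": 0},{"fingers": 1.0,"x": 0,"y": 0,"z": 0,"turn": 0},{"fingers": 1.0,"x": 0,"y": 0,"z": 0,"turn": 0},{"fingers": 1.0,"x": 0,"y": 0,"z": 0,"turn": 0},{"fingers": 1.0,"x": 0,"y": 0,"z": 0,"turn": 0},{"fingers": 1.0,"x": 0,"y": 0,"z": 0,"turn": 0}])

```text
clock: 3.23
position: [573.6, -315.4, 18.6]
ee_rot: [-0.028, 1.0, 0.0, -0.0]
contact_force: [-1.0, -0.2, -0.2]
gripper_width: 10.1
```

servo_tool(rows=[{"fingers": 1.0,"x": 0,"y": 0,"z": -0.8,"turn": 0},{"fingers": 1.0,"x": 0,"y": 0,"z": -0.8,"turn": 0},{"fingers": 1.0,"x": 0,"y": 0,"z": -0.8,"turn": 0},{"fingers": 1.0,"x": 0,"y": 0,"z": -0.8,"turn": 0},{"fingers": 1.0,"x": 0,"y": 0,"z": -0.8,"turn": 0},{"fingers": 1.0,"x": 0,"y": 0,"z": -0.8,"turn": 0},{"fingers": 1.0,"x": 0,"y": 0,"z": 0,"turn": 0}])

```text
clock: 3.82
position: [575.0, -315.9, 69.3]
ee_rot: [-0.028, 1.0, -0.001, 0.002]
contact_force: [-0.5, 0.2, 1.2]
gripper_width: 10.0
```

```bash
python3 -c "
from h import *
rel(440,-314.8,70,183.2)
p,d,m=grab('wrist'); save(p,'w2.png'); p,d,m=grab('top'); save(p,'top2.png')"
```

```text
t 3.82 pos [ 575.  -315.9   69.3] yaw -176.78 F [-0.53  0.2   1.21] w 10.0 | turn 0.02 then shift cm [13.47  0.86 -0.12] j [-14.7  31.3  -4.7   0.  -53.8 -72.1]
```

View pics/w2.png

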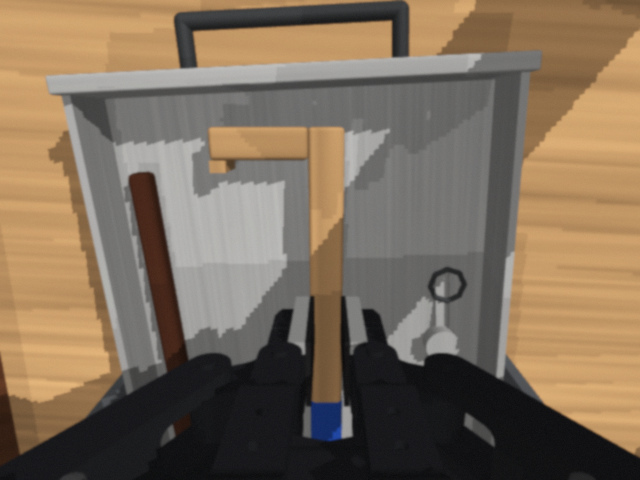

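```bash
python3 - <<'E'
from h import *
for n,pts in (('wrist',[(327,150),(327,220),(326,300),(326,380),(326,420),(250,142),(250,220)]),('top',[(487,265),(503,269)])):
    p,d,T,K=load(n)
    for u,v in pts: print(n,u,v,ptd(u,v,d[v,u],T,K).round(1))
p,d,T,K=load('top'); save(cv2.resize(p[150:310,400:580],None,fx=4,fy=4),'t2.png')
E
```

```text
wrist 327 150 [ 514.6 -320.2   35.7]
wrist 327 220 [ 549.7 -318.2   35.8]
wrist 326 300 [ 594.6 -316.2   35.4]
wrist 326 380 [ 645.3 -313.3   35.2]
wrist 326 420 [ 672.8 -311.8   35.7]
wrist 250 142 [ 513.  -358.1   34.5]
wrist 250 220 [ 557.4 -361.8   13.5]
top 487 265 [ 525.6 -327.2   33.9]
top 503 269 [ 516.5 -358.9   40.2]
```

View pics/t2.png

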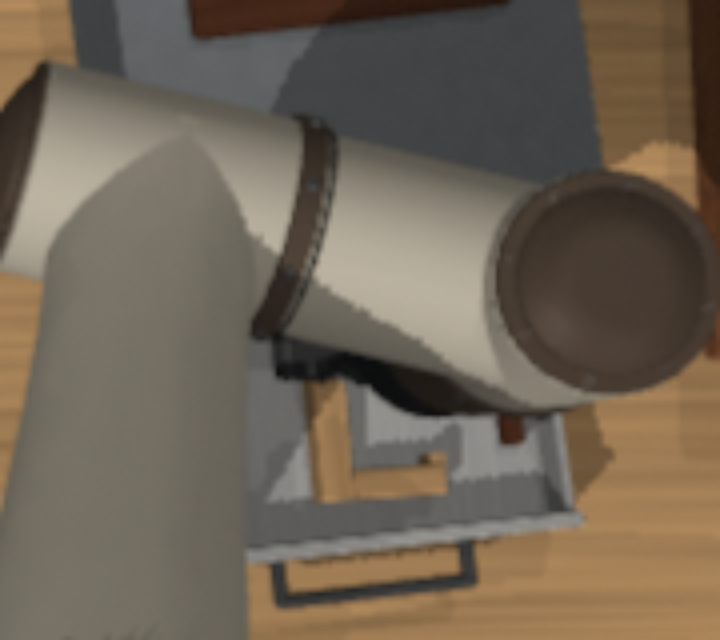

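```bash
python3 - <<'E'
from h import *
p,d,T,K=load('wrist')
for v in (300,305,315,330,345):
    print(v,[ (u,int(d[v,u])) for u in range(270,385,5)])
save(cv2.resize(p[260:440,220:440],None,fx=3.3,fy=3.3),'w2c.png')
print(T)
E
```

```text
300 [(270, 246), (275, 244), (280, 245), (285, 245), (290, 245), (295, 245), (300, 145), (305, 146), (310, 146), (315, 220), (320, 220), (325, 222), (330, 222), (335, 221), (340, 222), (345, 147), (350, 146), (355, 147), (360, 244), (365, 246), (370, 244), (375, 245), (380, 246)]
305 [(270, 246), (275, 247), (280, 246), (285, 247), (290, 247), (295, 142), (300, 142), (305, 141), (310, 143), (315, 222), (320, 222), (325, 222), (330, 222), (335, 222), (340, 222), (345, 142), (350, 142), (355, 141), (360, 142), (365, 246), (370, 247), (375, 247), (380, 247)]
315 [(270, 249), (275, 144), (280, 143), (285, 143), (290, 144), (295, 136), (300, 134), (305, 134), (310, 134), (315, 224), (320, 223), (325, 225), (330, 225), (335, 227), (340, 224), (345, 133), (350, 135), (355, 134), (360, 134), (365, 144), (370, 143), (375, 143), (380, 0)]
330 [(270, 251), (275, 133), (280, 133), (285, 134), (290, 124), (295, 125), (300, 124), (305, 124), (310, 124), (315, 228), (320, 227), (325, 226), (330, 226), (335, 228), (340, 227), (345, 125), (350, 124), (355, 124), (360, 124), (365, 125), (370, 133), (375, 133), (380, 133)]
345 [(270, 114), (275, 111), (280, 112), (285, 111), (290, 113), (295, 114), (300, 118), (305, 118), (310, 118), (315, 231), (320, 229), (325, 230), (330, 229), (335, 230), (340, 229), (345, 119), (350, 118), (355, 117), (360, 114), (365, 114), (370, 110), (375, 112), (380, 111)]
[[-5.69262692e-02  9.57033182e-01  2.84335872e-01  5.02204162e+02]
 [ 9.98377964e-01  5.48302437e-02  1.53324663e-02 -3.20627783e+02]
 [-9.16526190e-04  2.84747489e-01 -9.58602121e-01  2.39790554e+02]
 [ 0.00000000e+00  0.00000000e+00  0.00000000e+00  1.00000000e+00]]
```

View pics/w2c.png

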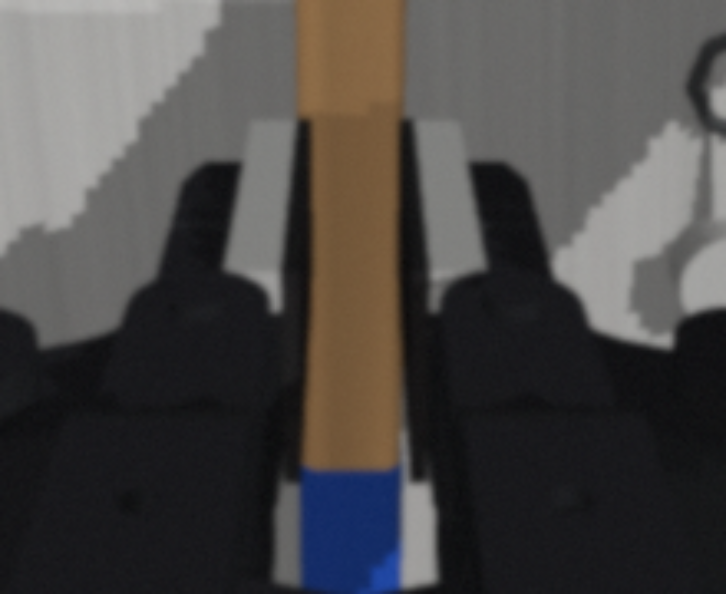

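```bash
python3 - <<'E'
from h import *
p,d,T,K=load('wrist'); C=cloud(d,T,K); print(K)
for v in (297,298,300,303,306,315,330,345):
    print(v,C[v,305].round(1),C[v,350].round(1),C[v,311].round(1))
s=arm.read_state(); print(s['position'],s['ee_rot'])
E
```

```text
[406.46869131 406.46869131 327.1451654  244.29590827]
297 [ 563.5 -325.4  102.5] [ 562.5 -308.9  102.6] [ 563.2 -323.2  102.8]
298 [ 563.5 -325.3  103.4] [ 562.6 -309.   103.3] [ 563.7 -323.2  102.7]
300 [ 563.4 -325.2  105.4] [ 562.4 -309.1  105.4] [ 563.3 -323.1  105.2]
303 [ 562.7 -325.1  109.4] [ 562.9 -309.1  106.9] [ 563.2 -323.   108.1]
306 [ 563.4 -325.   110.4] [ 562.5 -309.4  110.5] [ 563.3 -322.9  110.3]
315 [ 563.  -324.6  118. ] [ 562.8 -309.7  116.7] [ 563.  -322.6  117.8]
330 [ 563.2 -324.1  127.8] [ 562.4 -310.3  127.7] [ 563.6 -322.2  126.9]
345 [ 564.2 -323.6  134.9] [ 563.5 -310.6  134.8] [ 567.1 -322.   129.7]
[ 573.77776531 -315.30206663   67.18115967] [-2.78745419e-02  9.99611301e-01 -5.51865769e-05  5.03512443e-04]
```

The fingers shut to 10 mm without catching. The hook hasn't moved, with its top still at z 35.5. Depth in the wrist picture puts the real fingertips at about z 102, while the state reports TCP z 67. I'll check that offset against the side camera before going lower.

servo_tool(rows=[{"fingers": 5,"x": 0,"y": 0,"z": 0,"turn": 0},{"fingers": 5,"x": 0,"y": 0,"z": 0,"turn": 0},{"fingers": 5,"x": 0,"y": 0,"z": 0,"turn": 0},{"fingers": 5,"x": 0,"y": 0,"z": 0,"turn": 0},{"fingers": 5,"x": 0,"y": 0,"z": 0,"turn": 0}])

```text
clock: 4.33
position: [573.5, -315.3, 66.2]
ee_rot: [-0.028, 1.0, 0.0, -0.0]
contact_force: [0.1, 0.4, -0.1]
gripper_width: 49.9
```

```bash
python3 - <<'E'
from h import *
rel(573.5,-315,70)
p,d,m=grab('side'); C=cloud(d,np.array(m['pose']),np.array([m['fx'],m['fy'],m['cx'],m['cy']]))
save(cv2.resize(p[20:220,200:460],None,fx=3,fy=3),'s2.png')
s=(abs(C[...,0]-570)<35)&(abs(C[...,1]+316)<70)&(C[...,2]>40)&(C[...,2]<250)
hsv=cv2.cvtColor(p,cv2.COLOR_RGB2HSV)
v,u=np.where(s); print(len(v)); 
q=C[s]; print(np.percentile(q[:,2],[0,5,25,50,100]))
for i in np.argsort(q[:,2])[:200:12]: print(u[i],v[i],q[i].round(),p[v[i],u[i]])
p,d,m=grab('wrist'); save(p,'w3.png'); T=np.array(m['pose']);C=cloud(d,T,np.array([m['fx'],m['fy'],m['cx'],m['cy']]))
s=(abs(C[...,0]-570)<35)&(abs(C[...,1]+316)<60)&(C[...,2]>40); q=C[s]; print('wrist tips',np.percentile(q[:,2],[0,1,5,25]))
E
```

```text
t 4.33 pos [ 573.5 -315.3   66.2] yaw -176.8 F [ 0.11  0.37 -0.1 ] w 49.9 | turn 0 then shift cm [-0.    0.03 -0.38] j [-14.7  31.5  -4.8  -0.  -53.7 -72.1]
661
[ 96.60614161 112.76498824 169.69768474 200.36014335 249.8674287 ]
337 148 [ 576. -287.   97.] [83 72 67]
336 146 [ 579. -284.  105.] [80 76 75]
337 146 [ 575. -275.  110.] [54 49 46]
338 144 [ 573. -280.  114.] [48 42 38]
337 143 [ 575. -276.  119.] [57 53 50]
340 132 [ 573. -337.  123.] [47 41 37]
338 140 [ 573. -278.  127.] [44 38 34]
335 138 [ 582. -282.  131.] [100  79  62]
336 137 [ 577. -258.  147.] [54 47 43]
343 133 [ 559. -279.  150.] [70 54 43]
341 133 [ 564. -273.  152.] [45 40 36]
337 133 [ 575. -267.  155.] [46 41 37]
344 127 [ 557. -286.  165.] [51 41 37]
340 131 [ 566. -254.  167.] [44 38 34]
341 130 [ 563. -256.  170.] [42 35 31]
340 129 [ 566. -253.  174.] [44 37 32]
341 128 [ 563. -254.  177.] [43 37 33]
wrist tips [ 96.80287402 105.33112509 119.97434039 151.33585298]
```

View pics/s2.png

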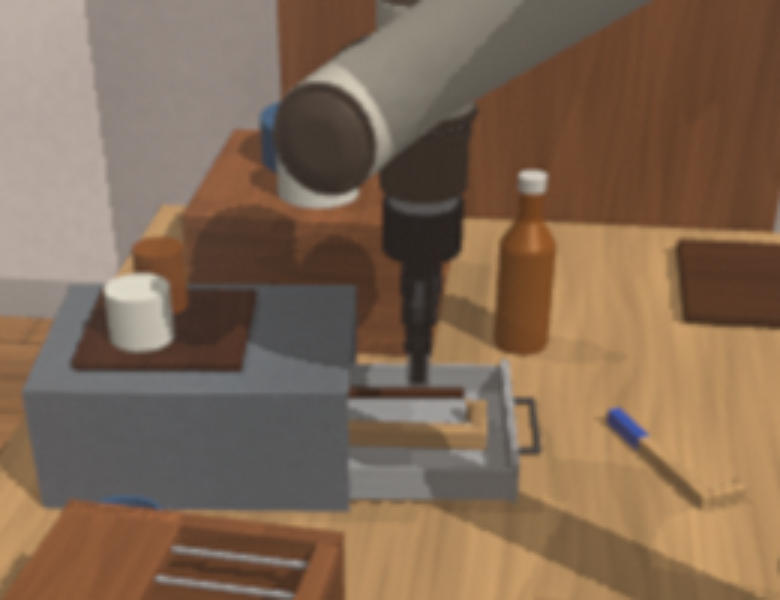

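```bash
python3 - <<'E'
from h import *
p,d,T,K=load('side'); C=cloud(d,T,K)
s=(C[...,2]>150)&(C[...,0]>480)&(C[...,0]<760)&(C[...,1]>-480)&(C[...,1]<-100)
q=C[s]
for a in range(480,760,40):
    r=q[(q[:,0]>=a)&(q[:,0]<a+40)]
    if len(r): print(a,len(r),np.percentile(r[:,2],[1,50,99]).round(),r[:,1].min().round(),r[:,1].max().round())
E
```

```text
480 209 [424. 451. 528.] -135.0 -100.0
520 1335 [172. 416. 509.] -329.0 -100.0
560 1753 [155. 379. 474.] -330.0 -100.0
600 518 [229. 429. 449.] -333.0 -100.0
640 241 [357. 398. 430.] -126.0 -100.0
```

servo_tool(rows=[{"fingers": 5,"x": 0,"y": 0,"z": 1.2,"turn": 0},{"fingers": 5,"x": 0,"y": 0,"z": 1.2,"turn": 0},{"fingers": 5,"x": 0,"y": 0,"z": 1.2,"turn": 0},{"fingers": 5,"x": 0,"y": 0,"z": 1.2,"turn": 0},{"fingers": 5,"x": 0,"y": 0,"z": 0,"turn": 0}])

```text
clock: 4.85
position: [571.0, -314.3, 14.3]
ee_rot: [-0.028, 1.0, 0.001, -0.003]
contact_force: [-0.2, 0.4, -0.2]
gripper_width: 50.4
```

servo_tool(rows=[{"fingers": 5,"x": 0,"y": 0,"z": 0.8,"turn": 0},{"fingers": 5,"x": 0,"y": 0,"z": 0.8,"turn": 0},{"fingers": 5,"x": 0,"y": 0,"z": 0.8,"turn": 0},{"fingers": 5,"x": 0,"y": 0,"z": 0.6,"turn": 0},{"fingers": 5,"x": 0,"y": 0,"z": 0.3,"turn": 0},{"fingers": 5,"x": 0,"y": 0,"z": 0,"turn": 0},{"fingers": 5,"x": 0,"y": 0,"z": 0,"turn": 0}])

```text
clock: 5.43
position: [573.7, -315.4, -14.4]
ee_rot: [-0.028, 1.0, -0.0, 0.0]
contact_force: [-0.8, 1.0, -0.5]
gripper_width: 50.2
```

servo_tool(rows=[{"fingers": 1.0,"x": 0,"y": 0,"z": 0,"turn": 0},{"fingers": 1.0,"x": 0,"y": 0,"z": 0,"turn": 0},{"fingers": 1.0,"x": 0,"y": 0,"z": 0,"turn": 0},{"fingers": 1.0,"x": 0,"y": 0,"z": 0,"turn": 0},{"fingers": 1.0,"x": 0,"y": 0,"z": 0,"turn": 0},{"fingers": 1.0,"x": 0,"y": 0,"z": 0,"turn": 0}])

```text
clock: 5.93
position: [574.1, -315.5, -13.6]
ee_rot: [-0.028, 1.0, -0.0, 0.001]
contact_force: [0.1, 0.9, 3.9]
gripper_width: 16.5
```

```bash
python3 -c "
from h import *
rel(440,-322.8,32,183.2)
p,d,m=grab('wrist'); save(p,'w4.png')"
```

```text
t 5.93 pos [ 574.1 -315.5  -13.6] yaw -176.79 F [0.06 0.9  3.9 ] w 16.5 | turn 0.01 then shift cm [13.43  0.02 -4.57] j [-14.7  36.8  -8.6   0.  -44.6 -72.1]
```

View pics/w4.png

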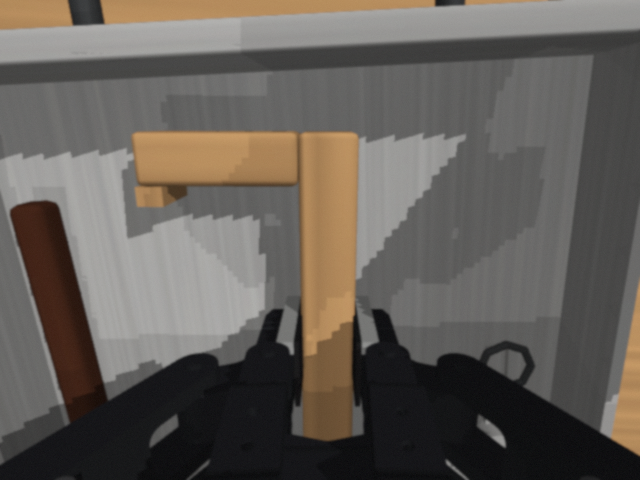

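The fingers stopped at 16.5 mm, so the shaft is gripped. I'll lift 46 mm, check, then withdraw toward -x.

servo_tool(rows=[{"fingers": 1.0,"x": 0,"y": 0,"z": -0.5,"turn": 0},{"fingers": 1.0,"x": 0,"y": 0,"z": -0.8,"turn": 0},{"fingers": 1.0,"x": 0,"y": 0,"z": -0.8,"turn": 0},{"fingers": 1.0,"x": 0,"y": 0,"z": -0.8,"turn": 0},{"fingers": 1.0,"x": 0,"y": 0,"z": -0.8,"turn": 0},{"fingers": 1.0,"x": 0,"y": 0,"z": -0.8,"turn": 0},{"fingers": 1.0,"x": 0,"y": 0,"z": -0.3,"turn": 0},{"fingers": 1.0,"x": 0,"y": 0,"z": 0,"turn": 0}])

```text
clock: 6.65
position: [574.4, -315.6, 35.1]
ee_rot: [-0.028, 1.0, -0.0, 0.001]
contact_force: [-0.7, -0.6, -0.5]
gripper_width: 17.0
```

```bash
python3 - <<'E'
from h import *
rel(424,-324,33,183.2)
p,d,m=grab('wrist'); save(p,'w5.png'); p,d,T,K=load('wrist'); 
for u,v in [(328,150),(328,200),(328,280),(328,330),(328,400),(220,160)]: print(u,v,ptd(u,v,d[v,u],T,K).round(1))
E
```

```text
t 6.65 pos [ 574.4 -315.6   35.1] yaw -176.79 F [-0.71 -0.63 -0.55] w 17.0 | turn 0.01 then shift cm [15.06 -0.    0.18] j [-14.7  33.4  -6.5   0.  -50.  -72.1]
328 150 [ 509.1 -319.8   83.1]
328 200 [ 523.8 -318.9   84.1]
328 280 [ 549.3 -317.5   84.8]
328 330 [ 567.6 -316.4   83.8]
328 400 [ 595.1 -314.9   83.6]
220 160 [ 513.8 -351.4   83.7]
```

View pics/w5.png

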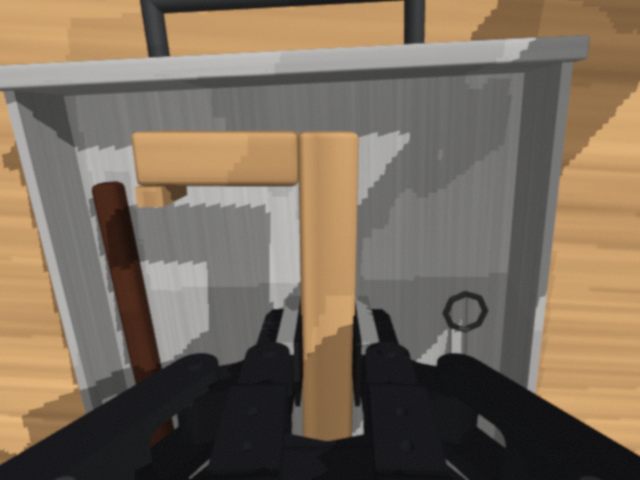

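servo_tool(rows=[{"fingers": 1.0,"x": 0.8,"y": 0,"z": 0,"turn": 0},{"fingers": 1.0,"x": 1.6,"y": 0,"z": 0,"turn": 0},{"fingers": 1.0,"x": 1.6,"y": 0,"z": 0,"turn": 0},{"fingers": 1.0,"x": 1.6,"y": 0,"z": 0,"turn": 0},{"fingers": 1.0,"x": 1.6,"y": 0,"z": 0,"turn": 0},{"fingers": 1.0,"x": 1.6,"y": 0,"z": 0,"turn": 0},{"fingers": 1.0,"x": 1.6,"y": 0,"z": 0,"turn": 0},{"fingers": 1.0,"x": 1.6,"y": 0,"z": 0,"turn": 0},{"fingers": 1.0,"x": 1.6,"y": 0,"z": 0,"turn": 0},{"fingers": 1.0,"x": 1.4,"y": 0,"z": 0,"turn": 0}])

```text
clock: 7.53
position: [421.6, -323.3, 33.1]
ee_rot: [-0.028, 1.0, 0.0, -0.001]
contact_force: [-0.1, 0.4, -1.1]
gripper_width: 17.0
```

```bash
python3 - <<'E'
from h import *
th=np.radians(265.2)  # hook x dir on mat
c=np.array([386.4,75.7]); g=c+50*np.array([np.cos(th),np.sin(th)])
print(g); rel(g[0],g[1],70,265.2); rel(g[0],g[1],70)
E
```

```text
[382.21610783  25.87535704]
t 7.53 pos [ 421.6 -323.3   33.1] yaw -176.83 F [-0.11  0.39 -1.09] w 17.0 | turn -82.03 then shift cm [-34.47   6.85  -3.66] j [-20.   24.  -24.8  -0.  -41.3 -66.8]
t 7.53 pos [ 421.6 -323.3   33.1] yaw -176.83 F [-0.11  0.39 -1.09] w 17.0 | turn 0 then shift cm [ 2.   35.09 -3.66] j [-20.   24.  -24.8  -0.  -41.3 -66.8]
```

servo_tool(rows=[{"fingers": 1.0,"x": 0.1,"y": 1.2,"z": -0.2,"turn": 0},{"fingers": 1.0,"x": 0.1,"y": 2.6,"z": -0.2,"turn": 0},{"fingers": 1.0,"x": 0.1,"y": 2.6,"z": -0.2,"turn": 0},{"fingers": 1.0,"x": 0.1,"y": 2.6,"z": -0.2,"turn": 0},{"fingers": 1.0,"x": 0.2,"y": 2.6,"z": -0.2,"turn": 0},{"fingers": 1.0,"x": 0.2,"y": 2.6,"z": -0.2,"turn": 0},{"fingers": 1.0,"x": 0.2,"y": 2.6,"z": -0.2,"turn": 0},{"fingers": 1.0,"x": 0.2,"y": 2.6,"z": -0.2,"turn": 0},{"fingers": 1.0,"x": 0.2,"y": 2.6,"z": 0,"turn": 0},{"fingers": 1.0,"x": 0.2,"y": 2.6,"z": 0,"turn": 0}])

```text
clock: 8.37
position: [393.5, -77.6, 49.7]
ee_rot: [-0.028, 1.0, 0.0, 0.0]
contact_force: [0.1, -0.2, -0.7]
gripper_width: 17.0
```

servo_tool(rows=[{"fingers": 1.0,"x": 0.2,"y": 2.6,"z": 0,"turn": 0},{"fingers": 1.0,"x": 0.2,"y": 2.6,"z": 0,"turn": 0},{"fingers": 1.0,"x": 0,"y": 2.6,"z": 0,"turn": 0},{"fingers": 1.0,"x": 0,"y": 2.2,"z": 0,"turn": 0},{"fingers": 1.0,"x": 0,"y": 0.5,"z": 0,"turn": -3},{"fingers": 1.0,"x": 0,"y": 0,"z": 0,"turn": -6},{"fingers": 1.0,"x": 0,"y": 0,"z": 0,"turn": -6},{"fingers": 1.0,"x": 0,"y": 0,"z": 0,"turn": -6},{"fingers": 1.0,"x": 0,"y": 0,"z": 0,"turn": -6},{"fingers": 1.0,"x": 0,"y": 0,"z": 0,"turn": -6}])

```text
clock: 9.2
position: [383.7, 25.8, 49.5]
ee_rot: [-0.313, 0.95, -0.0, -0.0]
contact_force: [-0.6, -1.0, -0.1]
gripper_width: 16.7
```

servo_tool(rows=[{"fingers": 1.0,"x": 0,"y": 0,"z": 0,"turn": -6},{"fingers": 1.0,"x": 0,"y": 0,"z": 0,"turn": -6},{"fingers": 1.0,"x": 0,"y": 0,"z": 0,"turn": -6},{"fingers": 1.0,"x": 0,"y": 0,"z": 0,"turn": -6},{"fingers": 1.0,"x": 0,"y": 0,"z": 0,"turn": -6},{"fingers": 1.0,"x": 0,"y": 0,"z": 0,"turn": -6},{"fingers": 1.0,"x": 0,"y": 0,"z": 0,"turn": -6},{"fingers": 1.0,"x": 0,"y": 0,"z": 0,"turn": -6},{"fingers": 1.0,"x": 0,"y": 0,"z": 0,"turn": -1},{"fingers": 1.0,"x": 0,"y": 0,"z": 0,"turn": 0}])

```text
clock: 10.03
position: [383.9, 25.7, 49.6]
ee_rot: [-0.676, 0.737, 0.0, -0.0]
contact_force: [0.7, -0.2, -0.9]
gripper_width: 16.6
```

```bash
python3 - <<'E'
from h import *
rel(382.2,25.9,-25,265.2)
p,d,m=grab('top'); save(p,'t5.png'); p,d,T,K=load('top'); C=cloud(d,T,K)
E
```

```text
t 10.03 pos [383.9  25.7  49.6] yaw -94.88 F [ 0.74 -0.16 -0.86] w 16.6 | turn -0.08 then shift cm [-0.01  0.17  7.46] j [ 28.4  10.3 -43.5  -0.  -36.2 -33.2]
```

View pics/t5.png

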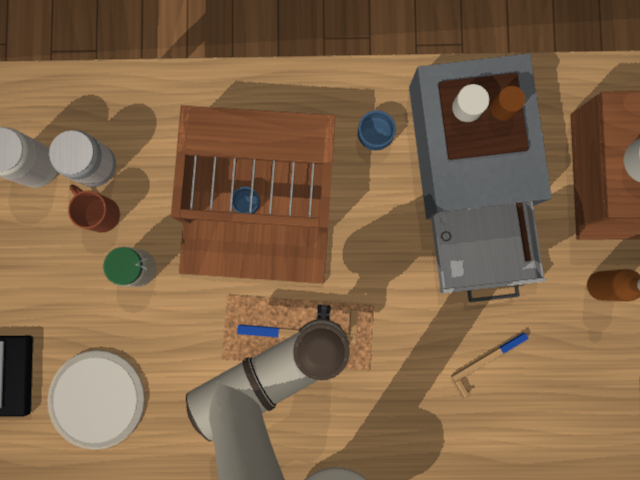

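The hook is held level over the mat, with the handle at px (258,331). Lowering it onto the mat.

servo_tool(rows=[{"fingers": 1.0,"x": 0,"y": 0.1,"z": 1.0,"turn": 0},{"fingers": 1.0,"x": 0,"y": 0.1,"z": 1.2,"turn": 0},{"fingers": 1.0,"x": 0,"y": 0,"z": 1.2,"turn": 0},{"fingers": 1.0,"x": 0,"y": 0,"z": 1.2,"turn": 0},{"fingers": 1.0,"x": 0,"y": 0,"z": 1.2,"turn": 0},{"fingers": 1.0,"x": 0,"y": 0,"z": 0.9,"turn": 0},{"fingers": 1.0,"x": 0,"y": 0,"z": 0.5,"turn": 0},{"fingers": 1.0,"x": 0,"y": 0,"z": 0.1,"turn": 0},{"fingers": 1.0,"x": 0,"y": 0,"z": 0,"turn": 0},{"fingers": 1.0,"x": 0,"y": 0,"z": 0,"turn": 0}])

```text
clock: 10.92
position: [382.6, 26.0, -23.0]
ee_rot: [-0.677, 0.736, -0.0, 0.0]
contact_force: [0.2, -0.9, -1.6]
gripper_width: 16.7
```

```bash
python3 - <<'E'
from h import *
rel(382.2,25.9,-24.6,265.2)
p,d,m=grab('wrist'); save(p,'w6.png'); p,d,T,K=load('wrist'); 
for u,v in [(328,150),(328,200),(328,280),(328,330),(328,400),(220,160)]: print(u,v,ptd(u,v,d[v,u],T,K).round(1))
E
```

```text
t 10.92 pos [382.6  26.  -23. ] yaw -94.82 F [ 0.15 -0.85 -1.63] w 16.7 | turn -0.02 then shift cm [0.01 0.04 0.16] j [ 28.5  19.4 -48.2   0.  -22.3 -33.3]
328 150 [376.1 -39.1  26.2]
328 200 [377.3 -24.4  25.8]
328 280 [379.5   1.7  25.2]
328 330 [381.   19.3  25.6]
328 400 [383.2  46.3  26.1]
220 160 [407.8 -38.9  26.7]
```

servo_tool(rows=[{"fingers": 5,"x": 0,"y": 0,"z": 0.05,"turn": 0},{"fingers": 5,"x": 0,"y": 0,"z": 0,"turn": 0},{"fingers": 5,"x": 0,"y": 0,"z": 0,"turn": 0},{"fingers": 5,"x": 0,"y": 0,"z": 0,"turn": 0},{"fingers": 5,"x": 0,"y": 0,"z": 0,"turn": 0},{"fingers": 5,"x": 0,"y": 0,"z": 0,"turn": 0},{"fingers": 5,"x": 0,"y": 0,"z": -1.0,"turn": 0},{"fingers": 5,"x": 0,"y": 0,"z": -2.0,"turn": 0},{"fingers": 5,"x": 0,"y": 0,"z": -2.0,"turn": 0},{"fingers": 5,"x": 0,"y": 0,"z": 0,"turn": 0}])

```text
clock: 11.8
position: [384.6, 26.9, 28.8]
ee_rot: [-0.677, 0.736, -0.001, 0.003]
contact_force: [1.2, -0.5, 0.0]
gripper_width: 50.1
```

```bash
python3 - <<'E'
from h import *
rel(393.5,160.6,30,265.2)
p,d,m=grab('wrist'); save(p,'w7.png'); p,d,m=grab('top'); p,d,T,K=load('top'); save(cv2.resize(p[280:390,200:400],None,fx=4,fy=4),'t7.png'); C=cloud(d,T,K)
hsv=cv2.cvtColor(p,cv2.COLOR_RGB2HSV)
mb=((hsv[...,0]>105)&(hsv[...,0]<125)&(hsv[...,1]>150)); mb[:280]=0; mb[390:]=0; mb[:,400:]=0
v,u=np.where(mb); P=np.array([onplane(a,b,25,T,K)[:2] for a,b in zip(u,v)]); print(len(P),P.mean(0).round(1)); vx=cv2.fitLine(P.astype(np.float32),cv2.DIST_L2,0,.1,.1).ravel(); print(vx,np.degrees(np.arctan2(vx[1],vx[0])))
e=P@vx[:2]; print('len',e.max()-e.min(),P[e.argmax()],P[e.argmin()],np.median(C[mb][:,2]))
E
```

```text
t 11.8 pos [384.6  26.9  28.8] yaw -94.74 F [ 1.23 -0.53  0.02] w 50.1 | turn 0.06 then shift cm [-13.4    0.23  -0.07] j [ 28.5  12.6 -45.1   0.1 -31.9 -33.3]
306 [395.4 154.7]
[8.7671429e-02 9.9614942e-01 3.9543500e+02 1.5466064e+02] 84.97034
len 79.6235999954149 [405.80171991 193.70603441] [396.57288003 114.58688544] 25.540578909044257
```

View pics/t7.png

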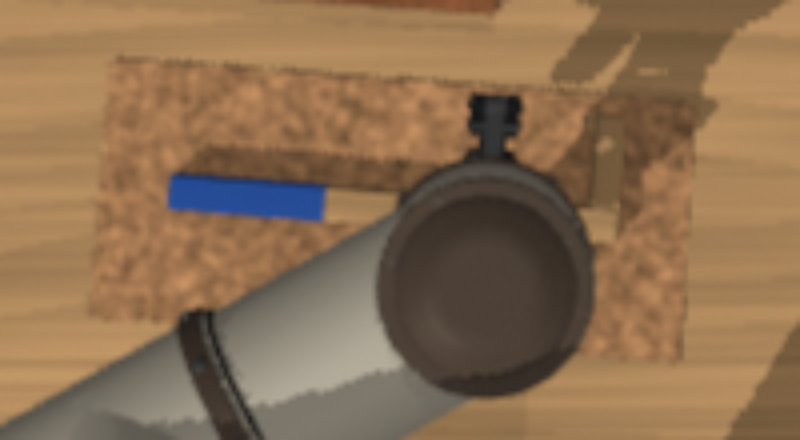

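View pics/w7.png

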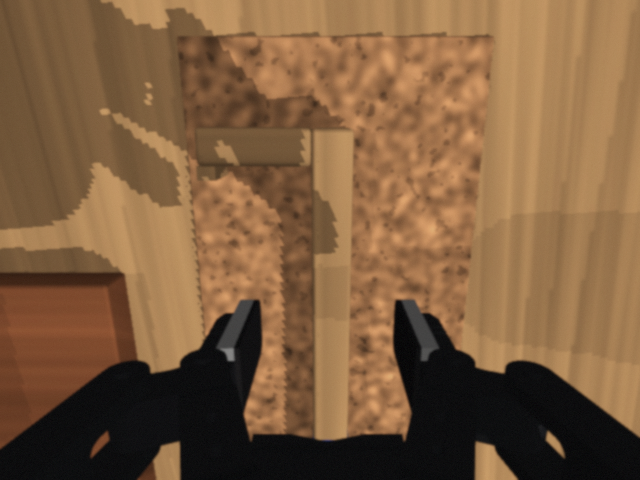

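The hook lies flat on the mat. Its centre is about (388.6, 77.0) against the mat centre at (386.4, 75.7), and its top is at z 25.5. Next I move to the handle point (396, 161.5).

servo_tool(rows=[{"fingers": 5,"x": -1.3,"y": 0,"z": 0,"turn": 0},{"fingers": 5,"x": -2.0,"y": 0.1,"z": 0,"turn": 0},{"fingers": 5,"x": -2.0,"y": 0.1,"z": 0,"turn": 0},{"fingers": 5,"x": -2.0,"y": 0.1,"z": 0,"turn": 0},{"fingers": 5,"x": -2.0,"y": 0,"z": 0,"turn": 0},{"fingers": 5,"x": -2.0,"y": 0,"z": 0,"turn": 0},{"fingers": 5,"x": -1.6,"y": 0,"z": 0,"turn": 0},{"fingers": 5,"x": -0.6,"y": 0,"z": 0,"turn": 0},{"fingers": 5,"x": 0,"y": 0,"z": 0,"turn": 0}])

```text
clock: 12.65
position: [390.4, 161.2, 25.3]
ee_rot: [-0.677, 0.736, 0.0, -0.001]
contact_force: [-0.1, -0.0, 0.0]
gripper_width: 50.2
```

```bash
python3 - <<'E'
from h import *
rel(396,161.5,-25.5,265)
p,d,m=grab('wrist'); save(p,'w8.png')
E
```

```text
t 12.65 pos [390.4 161.2  25.3] yaw -94.71 F [-0.12 -0.03  0.01] w 50.2 | turn 0.29 then shift cm [-0.08 -0.56  5.08] j [ 44.7  16.2 -40.2  -0.  -33.7 -49.4]
```

View pics/w8.png

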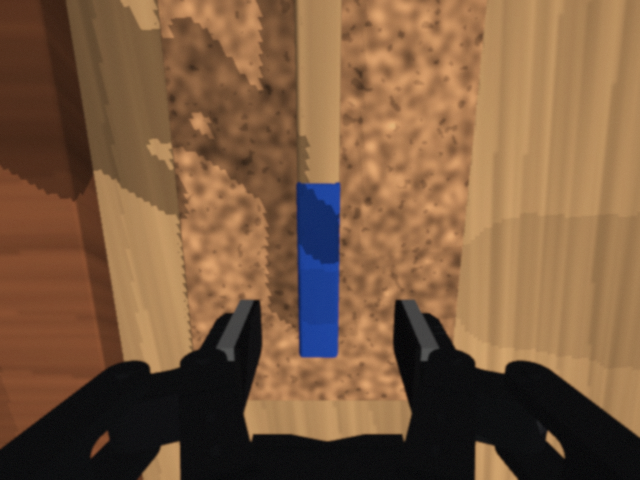

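servo_tool(rows=[{"fingers": 5,"x": 0,"y": -0.3,"z": 0.8,"turn": 0.3},{"fingers": 5,"x": -0.1,"y": -0.2,"z": 1.2,"turn": 0},{"fingers": 5,"x": 0,"y": 0,"z": 1.2,"turn": 0},{"fingers": 5,"x": 0,"y": 0,"z": 1.0,"turn": 0},{"fingers": 5,"x": 0,"y": 0,"z": 0.6,"turn": 0},{"fingers": 5,"x": 0,"y": 0,"z": 0.2,"turn": 0},{"fingers": 5,"x": 0,"y": 0,"z": 0,"turn": 0},{"fingers": 5,"x": 0,"y": 0,"z": 0,"turn": 0}])

```text
clock: 13.37
position: [395.8, 160.9, -23.8]
ee_rot: [-0.675, 0.738, -0.0, 0.0]
contact_force: [0.2, 0.9, -0.9]
gripper_width: 50.2
```

```bash
python3 - <<'E'
from h import *
rel(396,161.5,-25.5,265)
E
```

```text
t 13.37 pos [395.8 160.9 -23.8] yaw -95.13 F [ 0.17  0.94 -0.92] w 50.2 | turn -0.13 then shift cm [-0.06 -0.02  0.17] j [ 44.1  22.3 -42.2   0.  -25.5 -49.2]
```

servo_tool(rows=[{"fingers": 1.0,"x": 0,"y": 0,"z": 0.15,"turn": 0},{"fingers": 1.0,"x": 0,"y": 0,"z": 0,"turn": 0},{"fingers": 1.0,"x": 0,"y": 0,"z": 0,"turn": 0},{"fingers": 1.0,"x": 0,"y": 0,"z": 0,"turn": 0},{"fingers": 1.0,"x": 0,"y": 0,"z": 0,"turn": 0},{"fingers": 1.0,"x": 0,"y": 0,"z": 0,"turn": 0},{"fingers": 1.0,"x": 0,"y": 0,"z": 0,"turn": 0}])

```text
clock: 13.95
position: [395.9, 161.4, -24.9]
ee_rot: [-0.675, 0.738, -0.0, 0.0]
contact_force: [-0.9, -0.5, 5.8]
gripper_width: 16.8
```

servo_tool(rows=[{"fingers": 1.0,"x": 0,"y": 0,"z": -0.4,"turn": 0},{"fingers": 1.0,"x": 0,"y": 0,"z": -0.6,"turn": 0},{"fingers": 1.0,"x": 0,"y": 0,"z": -0.8,"turn": 0},{"fingers": 1.0,"x": 0,"y": 0,"z": -0.8,"turn": 0},{"fingers": 1.0,"x": 0,"y": 0,"z": -0.8,"turn": 0},{"fingers": 1.0,"x": 0,"y": 0,"z": -0.8,"turn": 0},{"fingers": 1.0,"x": 0,"y": 0,"z": -0.8,"turn": 0},{"fingers": 1.0,"x": 0,"y": 0,"z": 0,"turn": 0},{"fingers": 1.0,"x": 0,"y": 0,"z": 0,"turn": 0}])

```text
clock: 14.7
position: [395.9, 161.4, 25.2]
ee_rot: [-0.675, 0.738, 0.0, 0.001]
contact_force: [0.6, -0.1, -1.4]
gripper_width: 16.6
```

```bash
python3 - <<'E'
from h import *
rel(396,161.5,-25.5,265)
p,d,m=grab('wrist'); save(p,'w9.png'); p,d,T,K=load('wrist'); 
for u,v in [(325,20),(325,100),(325,200),(325,280),(325,330),(325,360)]: print(u,v,ptd(u,v,d[v,u],T,K).round(1),p[v,u])
p,d,m=grab('side'); save(p,'s9.png')
E
```

```text
t 14.7 pos [395.9 161.4  25.2] yaw -95.1 F [ 0.65 -0.12 -1.45] w 16.6 | turn -0.1 then shift cm [-0.   -0.    5.07] j [ 44.1  16.6 -39.6  -0.  -33.7 -49.2]
325 20 [386.9  62.3  73.9] [180 140  92]
325 100 [388.7  82.5  73.9] [182 142  95]
325 200 [391.2 110.9  74.5] [122  93  61]
325 280 [393.5 136.2  75.5] [ 24  49 111]
325 330 [395.1 154.   75. ] [20 43 97]
325 360 [396.2 165.6  74.6] [ 28  65 152]
```

View pics/w9.png

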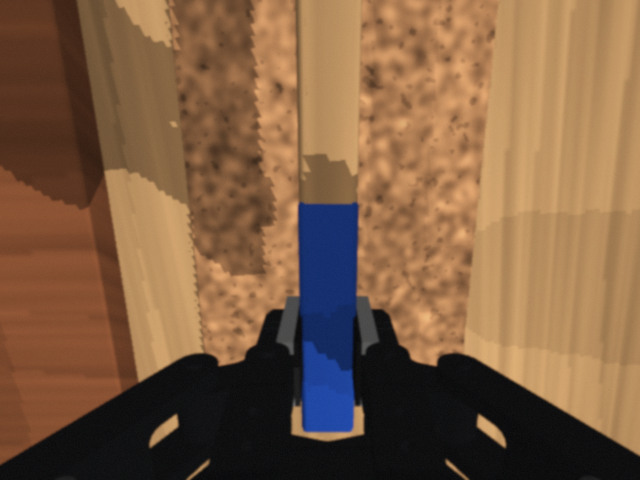

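View pics/s9.png

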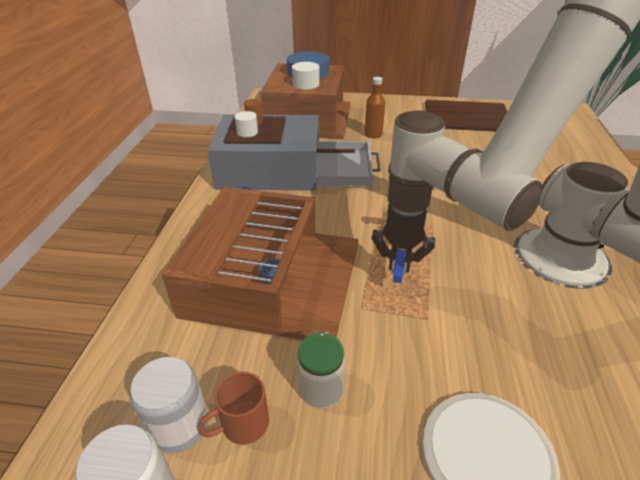

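The handle is gripped and the hook hangs level (top z 74–75.5). Next I turn it about 90° so it points into the shelf.

servo_tool(rows=[{"fingers": 1.0,"x": 0,"y": 0,"z": 0,"turn": -3},{"fingers": 1.0,"x": 0,"y": 0,"z": 0,"turn": -6},{"fingers": 1.0,"x": 0,"y": 0,"z": 0,"turn": -6},{"fingers": 1.0,"x": 0,"y": 0,"z": 0,"turn": -6},{"fingers": 1.0,"x": 0,"y": 0,"z": 0,"turn": -6},{"fingers": 1.0,"x": 0,"y": 0,"z": 0,"turn": -6},{"fingers": 1.0,"x": 0,"y": 0,"z": 0,"turn": -6},{"fingers": 1.0,"x": 0,"y": 0,"z": 0,"turn": -6}])

```text
clock: 15.47
position: [395.1, 160.7, 24.0]
ee_rot: [0.907, -0.421, -0.0, 0.001]
contact_force: [-0.1, 0.3, -1.1]
gripper_width: 16.9
```

servo_tool(rows=[{"fingers": 1.0,"x": 0,"y": 0,"z": 0,"turn": -6},{"fingers": 1.0,"x": 0,"y": 0,"z": 0,"turn": -6},{"fingers": 1.0,"x": 0,"y": 0,"z": 0,"turn": -6},{"fingers": 1.0,"x": 0,"y": 0,"z": 0,"turn": -6},{"fingers": 1.0,"x": 0,"y": 0,"z": 0,"turn": -6},{"fingers": 1.0,"x": 0,"y": 0,"z": 0,"turn": -6},{"fingers": 1.0,"x": 0,"y": 0,"z": 0,"turn": -6},{"fingers": 1.0,"x": 0,"y": 0,"z": 0,"turn": -3.3},{"fingers": 1.0,"x": 0,"y": 0,"z": 0,"turn": 0}])

```text
clock: 16.22
position: [395.1, 160.7, 24.0]
ee_rot: [0.999, -0.041, -0.001, 0.001]
contact_force: [-0.2, 0.6, -0.6]
gripper_width: 17.0
```

```bash
cat >> h.py <<'E'
def shelf(x,y):
    return np.array([504.9,176.5])+x*np.array([.9968,-.0794])+y*np.array([.0794,.9968])
def toshelf(P):
    D=np.asarray(P)[:2]-np.array([504.9,176.5]); return np.array([D@[.9968,-.0794],D@[.0794,.9968]])
E
python3 - <<'E'
from h import *
a=shelf(-112,-77); rel(a[0],a[1],-2,-4.55)
p,d,m=grab('top'); save(p,'t10.png')
E
```

```text
t 16.22 pos [395.1 160.7  24. ] yaw -4.75 F [-0.16  0.59 -0.63] w 17.0 | turn -0.2 then shift cm [-0.38  5.25  2.61] j [ 44.1  16.7 -39.6  -0.  -33.8  41.1]
```

View pics/t10.png

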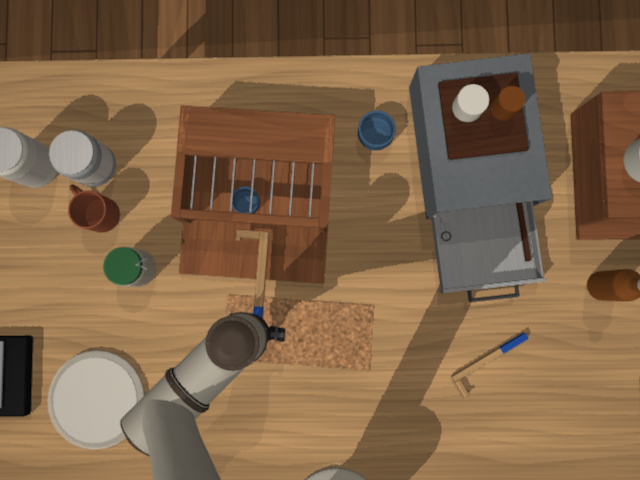

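```bash
python3 - <<'E'
from h import *
p,d,T,K=load('top'); C=cloud(d,T,K); s=arm.read_state()
z=C[...,2]; m=(z>60)&(z<90); m[:226]=0; m[308:]=0; m[:,:225]=0; m[:,285:]=0
P=C[m]; print(len(P),np.median(P[:,2]))
L=[]
for v in range(250,300):
    us=np.where(m[v])[0]
    if len(us)>3: L.append(onplane((us.min()+us.max())/2,v,73,T,K)[:2])
L=np.array(L); k=np.polyfit(L[:,0],L[:,1],1); print('yaw',np.degrees(np.arctan(k[0])),'y at tcp x',np.polyval(k,s['position'][0]),s['position'])
for a in (250,270,290): us=np.where(m[a])[0]; print(a,us.min(),us.max(),np.median(C[a][m[a]][:,2]))
v,u=np.where(m); i=v.argmin(); print('end',[onplane(u[j],v[j]-.5,73,T,K).round(1)[:2] for j in (v==v.min()).nonzero()[0][:20:4]]); 
print('tip left',onplane(u.min()-.5,v[u.argmin()],73,T,K).round(1), np.median(C[232:240,243:262].reshape(-1,3)[:,2]))
E
```

```text
912 73.36074414857342
yaw -4.988306047473728 y at tcp x 159.91764252575626 [395.18120496 160.69859086  24.06398098]
250 259 267 74.4471829140241
270 257 266 73.56049072802455
290 256 264 74.62967455841044
end [array([606.1, 199.8]), array([606. , 191.5])]
tip left [590.4 203.   73. ] 71.81701084942392
```

servo_tool(rows=[{"fingers": 1.0,"x": 0,"y": 0.6,"z": 0,"turn": -0.2},{"fingers": 1.0,"x": -0.1,"y": 1.0,"z": 0.2,"turn": 0},{"fingers": 1.0,"x": -0.1,"y": 1.0,"z": 0.4,"turn": 0},{"fingers": 1.0,"x": -0.1,"y": 1.0,"z": 0.5,"turn": 0},{"fingers": 1.0,"x": -0.1,"y": 1.0,"z": 0.5,"turn": 0},{"fingers": 1.0,"x": 0,"y": 0.6,"z": 0.5,"turn": 0},{"fingers": 1.0,"x": 0,"y": 0,"z": 0.3,"turn": 0},{"fingers": 1.0,"x": 0,"y": 0,"z": 0,"turn": 0},{"fingers": 1.0,"x": 0,"y": 0,"z": 0,"turn": 0}])

```text
clock: 17.02
position: [387.8, 109.8, 0.5]
ee_rot: [0.999, -0.04, 0.0, 0.0]
contact_force: [-0.6, -0.3, -0.5]
gripper_width: 16.8
```

```bash
python3 - <<'E'
from h import *
a=shelf(16,-77); rel(a[0],a[1],-2,-4.55)
p,d,m=grab('top'); save(p[180:380,170:400],'t11.png'); p,d,T,K=load('top'); C=cloud(d,T,K)
print([C[v,u].round(1) for u,v in [(290,245),(289,260),(286,280)]])
save(cv2.resize(p[180:320,170:350],None,fx=4,fy=4),'t11.png')
E
```

```text
t 17.02 pos [387.8 109.8   0.5] yaw -4.6 F [-0.57 -0.33 -0.54] w 16.8 | turn -0.05 then shift cm [12.74  0.12  0.25] j [ 39.2  17.6 -44.3   0.  -28.1  46.2]
[array([571.9,  90.5,  51.7]), array([540.2,  92.8,  51.6]), array([498.3,  99.9,  44.2])]
```

View pics/t11.png

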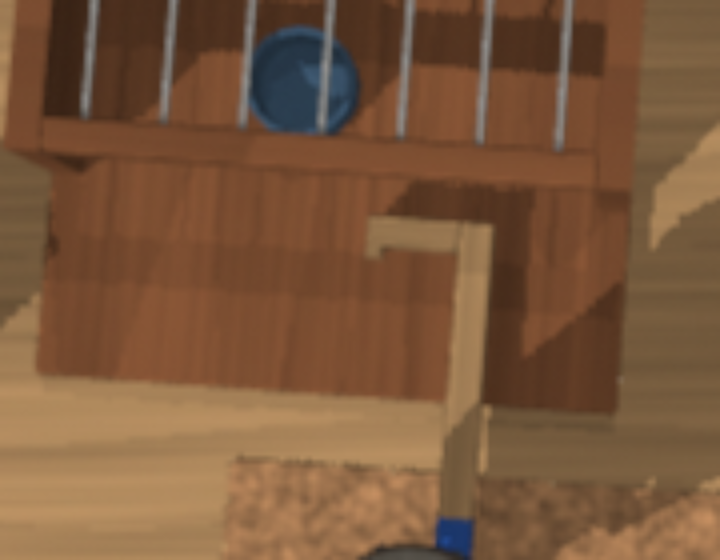

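The hook is flat and square to the shelf. Its lip tip (crop 368,240) passes about 11 mm to the right of the bowl (right edge at crop 358,85). Inserting it straight in.

servo_tool(rows=[{"fingers": 1.0,"x": 0.7,"y": 0.1,"z": 0.1,"turn": 0},{"fingers": 1.0,"x": 1.3,"y": 0,"z": 0.1,"turn": 0},{"fingers": 1.0,"x": 1.4,"y": 0,"z": 0,"turn": 0},{"fingers": 1.0,"x": 1.4,"y": 0,"z": 0,"turn": 0},{"fingers": 1.0,"x": 1.4,"y": 0,"z": 0,"turn": 0},{"fingers": 1.0,"x": 1.4,"y": 0,"z": 0,"turn": 0},{"fingers": 1.0,"x": 1.4,"y": 0,"z": 0,"turn": 0},{"fingers": 1.0,"x": 1.4,"y": 0,"z": 0,"turn": 0},{"fingers": 1.0,"x": 1.4,"y": 0,"z": 0,"turn": 0},{"fingers": 1.0,"x": 0.9,"y": 0,"z": 0,"turn": 0}])

```text
clock: 17.9
position: [516.2, 98.8, -1.3]
ee_rot: [0.999, -0.04, 0.001, -0.0]
contact_force: [-0.2, 0.4, -0.9]
gripper_width: 16.7
```

```bash
python3 - <<'E'
from h import *
a=shelf(16,-77+55); rel(a[0],a[1],-2,-4.55)
p,d,m=grab('top'); save(cv2.resize(p[140:280,170:350],None,fx=4,fy=4),'t12.png'); p,d,T,K=load('top'); 
E
```

```text
t 17.9 pos [516.2  98.8  -1.3] yaw -4.58 F [-0.24  0.41 -0.86] w 16.7 | turn -0.03 then shift cm [-0.14 -5.46  0.08] j [ 28.5  26.5 -27.5   0.  -35.9  56.8]
```

View pics/t12.png

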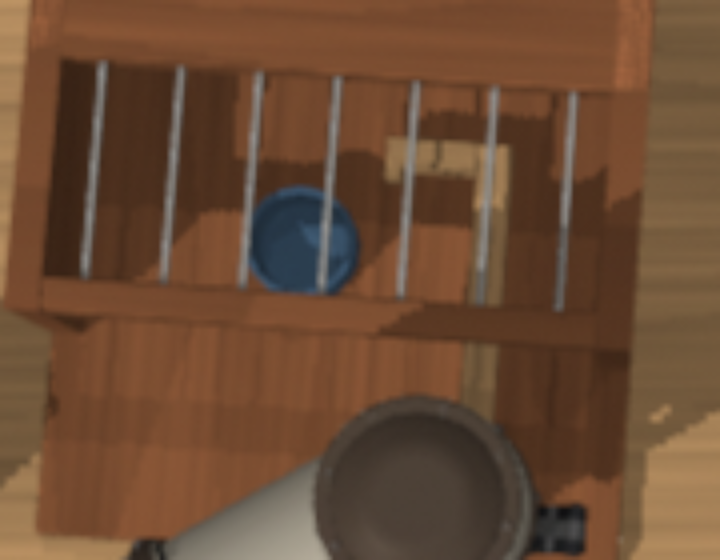

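servo_tool(rows=[{"fingers": 1.0,"x": 0.5,"y": 0,"z": 0,"turn": 0},{"fingers": 1.0,"x": 0,"y": -0.4,"z": 0,"turn": 0},{"fingers": 1.0,"x": 0,"y": -0.8,"z": 0,"turn": 0},{"fingers": 1.0,"x": 0,"y": -0.8,"z": 0,"turn": 0},{"fingers": 1.0,"x": 0,"y": -0.8,"z": 0,"turn": 0},{"fingers": 1.0,"x": 0,"y": -0.8,"z": 0,"turn": 0},{"fingers": 1.0,"x": 0,"y": -0.8,"z": 0,"turn": 0},{"fingers": 1.0,"x": 0,"y": -0.8,"z": 0,"turn": 0},{"fingers": 1.0,"x": 0,"y": -0.3,"z": 0,"turn": 0},{"fingers": 1.0,"x": 0,"y": 0,"z": 0,"turn": 0}])

```text
clock: 18.78
position: [523.5, 153.9, -1.4]
ee_rot: [0.999, -0.039, 0.0, -0.0]
contact_force: [-0.2, -0.6, -1.4]
gripper_width: 16.3
```

```bash
python3 - <<'E'
from h import *
a=shelf(16,-77+55); rel(a[0],a[1],-2,-4.55)
p,d,m=grab('top'); save(cv2.resize(p[140:280,170:350],None,fx=4,fy=4),'t13.png'); p,d,T,K=load('top'); 
E
```

```text
t 18.78 pos [523.5 153.9  -1.4] yaw -4.52 F [-0.16 -0.58 -1.38] w 16.3 | turn 0.03 then shift cm [-0.43  0.1   0.06] j [ 33.4  28.  -24.5   0.  -37.5  52.1]
```

View pics/t13.png

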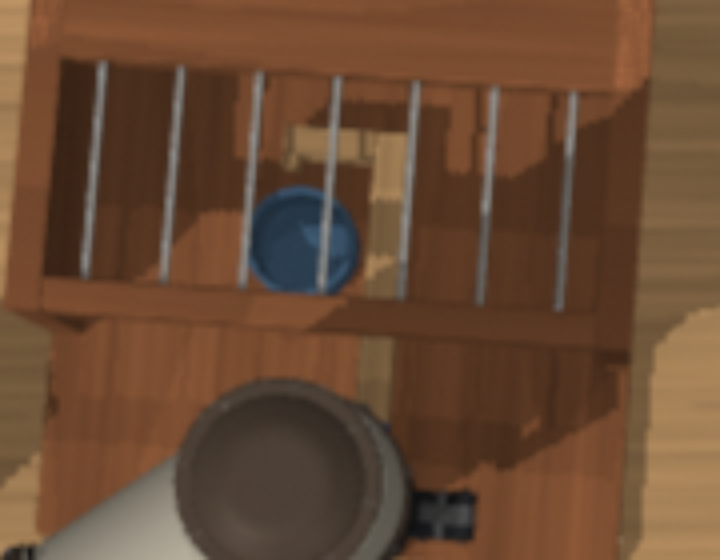

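The hook surrounds the bowl: lip at crop (288,165) behind the bowl's back edge (303,186), and the shaft edge (368) just right of the bowl (358). Drawing forward slowly.

servo_tool(rows=[{"fingers": 1.0,"x": 0,"y": -0.25,"z": 0,"turn": 0},{"fingers": 1.0,"x": -0.3,"y": 0,"z": 0,"turn": 0},{"fingers": 1.0,"x": -0.4,"y": 0,"z": 0,"turn": 0},{"fingers": 1.0,"x": -0.4,"y": 0,"z": 0,"turn": 0},{"fingers": 1.0,"x": -0.4,"y": 0,"z": 0,"turn": 0},{"fingers": 1.0,"x": -0.4,"y": 0,"z": 0,"turn": 0},{"fingers": 1.0,"x": -0.4,"y": 0,"z": 0,"turn": 0},{"fingers": 1.0,"x": -0.4,"y": 0,"z": 0,"turn": 0},{"fingers": 1.0,"x": -0.4,"y": 0,"z": 0,"turn": 0},{"fingers": 1.0,"x": -0.2,"y": 0,"z": 0,"turn": 0}])

```text
clock: 19.67
position: [490.1, 158.1, -1.3]
ee_rot: [0.999, -0.04, -0.0, 0.0]
contact_force: [0.6, -0.3, -1.6]
gripper_width: 16.6
```

```bash
python3 - <<'E'
from h import *
a=shelf(16-111,-77+57); rel(a[0],a[1],-2,-4.55)
p,d,m=grab('top'); save(cv2.resize(p[140:280,170:350],None,fx=4,fy=4),'t14.png'); p,d,T,K=load('top'); 
E
```

```text
t 19.67 pos [490.1 158.1  -1.3] yaw -4.59 F [ 0.64 -0.29 -1.62] w 16.6 | turn -0.04 then shift cm [-8.17  0.04  0.07] j [ 36.   25.8 -28.9  -0.  -35.3  49.5]
```

View pics/t14.png

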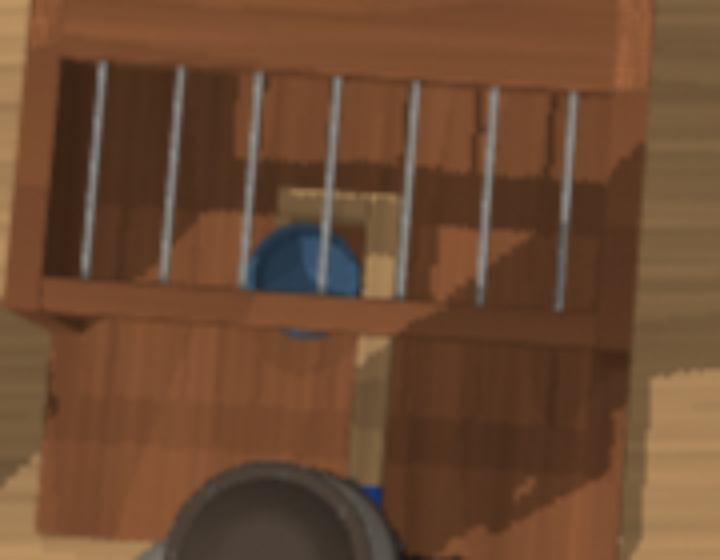

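The bowl is following the hook, about 19 mm so far and upright. Continuing.

servo_tool(rows=[{"fingers": 1.0,"x": -0.3,"y": 0,"z": 0,"turn": 0},{"fingers": 1.0,"x": -0.4,"y": 0,"z": 0,"turn": 0},{"fingers": 1.0,"x": -0.4,"y": 0,"z": 0,"turn": 0},{"fingers": 1.0,"x": -0.4,"y": 0,"z": 0,"turn": 0},{"fingers": 1.0,"x": -0.4,"y": 0,"z": 0,"turn": 0},{"fingers": 1.0,"x": -0.4,"y": 0,"z": 0,"turn": 0},{"fingers": 1.0,"x": -0.4,"y": 0,"z": 0,"turn": 0},{"fingers": 1.0,"x": -0.4,"y": 0,"z": 0,"turn": 0},{"fingers": 1.0,"x": -0.4,"y": 0,"z": 0,"turn": 0},{"fingers": 1.0,"x": -0.4,"y": 0,"z": 0,"turn": 0}])

```text
clock: 20.55
position: [451.4, 161.2, -1.4]
ee_rot: [0.999, -0.04, 0.0, -0.0]
contact_force: [0.3, -0.5, -0.6]
gripper_width: 16.7
```

servo_tool(rows=[{"fingers": 1.0,"x": -0.4,"y": 0,"z": 0,"turn": 0},{"fingers": 1.0,"x": -0.4,"y": 0,"z": 0,"turn": 0},{"fingers": 1.0,"x": -0.4,"y": 0,"z": 0,"turn": 0},{"fingers": 1.0,"x": -0.4,"y": 0,"z": 0,"turn": 0},{"fingers": 1.0,"x": -0.4,"y": 0,"z": 0,"turn": 0},{"fingers": 1.0,"x": -0.4,"y": 0,"z": 0,"turn": 0},{"fingers": 1.0,"x": -0.4,"y": 0,"z": 0,"turn": 0},{"fingers": 1.0,"x": -0.3,"y": 0,"z": 0,"turn": 0},{"fingers": 1.0,"x": -0.2,"y": 0,"z": 0,"turn": 0},{"fingers": 1.0,"x": -0.1,"y": 0,"z": 0,"turn": 0}])

```text
clock: 21.38
position: [417.6, 163.9, -1.4]
ee_rot: [0.999, -0.04, -0.0, 0.0]
contact_force: [0.3, -1.2, -0.9]
gripper_width: 16.7
```

```bash
cat > bowl.py <<'E'
from h import *
def bowl(fn):
    p,d,m=grab('top'); p,d,T,K=load('top'); C=cloud(d,T,K); hsv=cv2.cvtColor(p,cv2.COLOR_RGB2HSV)
    mb=((hsv[...,0]>95)&(hsv[...,0]<112)&(hsv[...,1]>90)).astype(np.uint8); mb[:180]=0; mb[290:]=0; mb[:,:175]=0; mb[:,335:]=0
    mb=cv2.morphologyEx(mb,cv2.MORPH_CLOSE,np.ones((5,5)))
    n,l,s,c=cv2.connectedComponentsWithStats(mb)
    for i in range(1,n):
        if s[i,4]>80:
            P=np.array([onplane(u,v,54,T,K)[:2] for v,u in np.argwhere(l==i)]); 
            e=onplane(s[i,0]+(s[i,2]-1)/2,s[i,1]+(s[i,3]-1)/2,54,T,K)
            print('bowl',s[i],'bbox ctr',e.round(1),'shelf',toshelf(e).round(1),'ext',(P.max(0)-P.min(0)).round(1),'z',np.percentile(C[l==i][:,2],[2,50,98]).round(1))
    save(cv2.resize(p[180:380,170:400],None,fx=3.4,fy=3),fn)
E
python3 - <<'E'
from bowl import *
a=shelf(16-111,-77+57); rel(a[0],a[1],-2,-4.55)
bowl('t15.png')
E
```

```text
t 21.38 pos [417.6 163.9  -1.4] yaw -4.58 F [ 0.28 -1.23 -0.95] w 16.7 | turn -0.03 then shift cm [-0.9   0.05  0.06] j [ 42.3  21.1 -38.1  -0.  -30.8  43.1]
bowl [230 230  27  28 586] bbox ctr [576.1 189.8  54. ] shelf [69.9 18.9] ext [57.3 55.1] z [21.9 27.8 60.4]
```

View pics/t15.png

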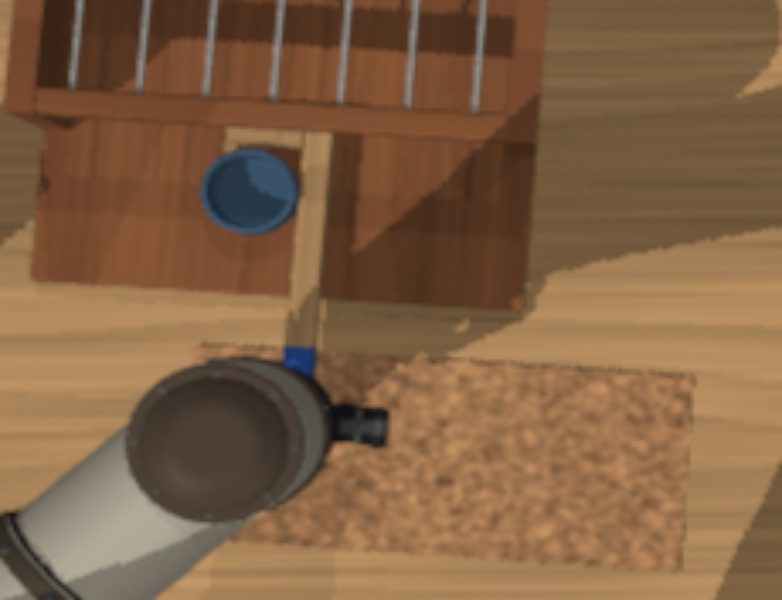

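The bowl is now at shelf x ≈ 70. I'll draw it another 18 mm for margin, then free the hook (8 mm forward, then right).

servo_tool(rows=[{"fingers": 1.0,"x": -0.2,"y": 0,"z": 0,"turn": 0},{"fingers": 1.0,"x": -0.3,"y": 0,"z": 0,"turn": 0},{"fingers": 1.0,"x": -0.4,"y": 0,"z": 0,"turn": 0},{"fingers": 1.0,"x": -0.4,"y": 0,"z": 0,"turn": 0},{"fingers": 1.0,"x": -0.3,"y": 0,"z": 0,"turn": 0},{"fingers": 1.0,"x": -0.2,"y": 0,"z": 0,"turn": 0},{"fingers": 1.0,"x": 0,"y": 0,"z": 0,"turn": 0},{"fingers": 1.0,"x": 0.3,"y": 0.1,"z": 0,"turn": 0},{"fingers": 1.0,"x": 0.4,"y": 0.1,"z": 0,"turn": 0},{"fingers": 1.0,"x": 0.2,"y": 0.2,"z": 0,"turn": 0}])

```text
clock: 22.27
position: [409.4, 160.8, -1.3]
ee_rot: [0.999, -0.04, 0.0, -0.0]
contact_force: [0.5, -0.2, -1.7]
gripper_width: 16.7
```

```bash
python3 - <<'E'
from bowl import *
a=shelf(16-111,-77+57-75); rel(a[0],a[1],-2,-4.55)
bowl('t16.png')
E
```

```text
t 22.27 pos [409.4 160.8  -1.3] yaw -4.59 F [ 0.52 -0.16 -1.7 ] w 16.7 | turn -0.04 then shift cm [-0.11  7.18  0.06] j [ 42.8  20.5 -39.4   0.  -30.1  42.6]
bowl [229 239  28  27 591] bbox ctr [558.1 190.8  54. ] shelf [51.9 18.5] ext [55.2 57.2] z [21.7 28.4 60.2]
```

View pics/t16.png

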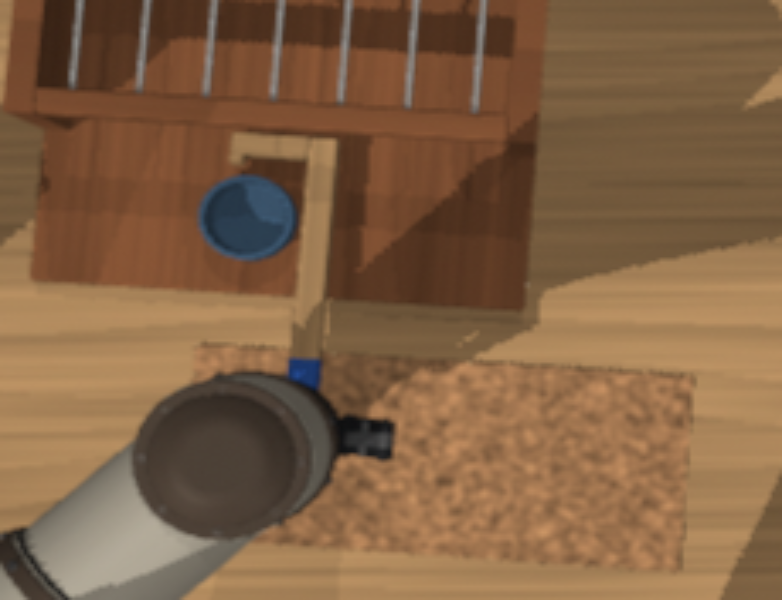

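The bowl stands at shelf x ≈ 52 and the hook is clear of it. Sliding the hook right past the bowl, then backing out and lifting.

servo_tool(rows=[{"fingers": 1.0,"x": 0.1,"y": 0.5,"z": 0,"turn": 0},{"fingers": 1.0,"x": 0,"y": 1.0,"z": 0,"turn": 0},{"fingers": 1.0,"x": 0,"y": 1.2,"z": 0,"turn": 0},{"fingers": 1.0,"x": 0,"y": 1.2,"z": 0,"turn": 0},{"fingers": 1.0,"x": 0,"y": 1.2,"z": 0,"turn": 0},{"fingers": 1.0,"x": 0,"y": 1.2,"z": 0,"turn": 0},{"fingers": 1.0,"x": 0,"y": 1.2,"z": 0,"turn": 0},{"fingers": 1.0,"x": -0.4,"y": 0.6,"z": -0.4,"turn": 0},{"fingers": 1.0,"x": -0.8,"y": 0,"z": -0.6,"turn": 0},{"fingers": 1.0,"x": 0,"y": 0,"z": 0,"turn": 0}])

```text
clock: 23.15
position: [390.1, 80.2, 9.5]
ee_rot: [0.999, -0.04, 0.0, -0.0]
contact_force: [0.4, -0.3, -1.6]
gripper_width: 16.9
```

```bash
python3 - <<'E'
from bowl import *
c=np.array([386.4,75.7]); th=np.radians(265.2); g=c-85*np.array([np.cos(th),np.sin(th)])
print(g); rel(g[0],g[1],40); rel(g[0],g[1],40,265.2)
bowl('t17.png')
E
```

```text
[393.51261668 160.40189304]
t 23.15 pos [390.1  80.2   9.5] yaw -4.64 F [ 0.45 -0.34 -1.56] w 16.9 | turn 0 then shift cm [-0.3  -8.03 -3.04] j [ 35.3  16.2 -44.4  -0.  -29.4  50.1]
t 23.15 pos [390.1  80.2   9.5] yaw -4.64 F [ 0.45 -0.34 -1.56] w 16.9 | turn 90.16 then shift cm [-8.02  0.33 -3.04] j [ 35.3  16.2 -44.4  -0.  -29.4  50.1]
bowl [229 239  28  27 591] bbox ctr [558.1 190.8  54. ] shelf [51.9 18.5] ext [55.2 57.2] z [21.7 28.1 59.8]
```

View pics/t17.png

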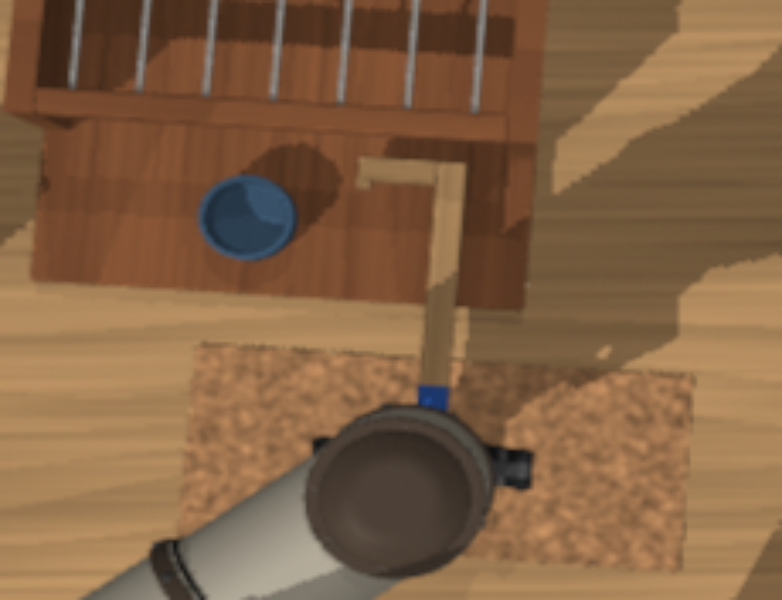

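The hook is clear and the bowl hasn't moved. Lifting, turning back through +90°, and returning to the mat.

servo_tool(rows=[{"fingers": 1.0,"x": -0.7,"y": 0,"z": -1.0,"turn": 0},{"fingers": 1.0,"x": -0.7,"y": 0,"z": -1.0,"turn": 0},{"fingers": 1.0,"x": 0,"y": 0,"z": -1.0,"turn": 3},{"fingers": 1.0,"x": 0,"y": 0,"z": 0,"turn": 6},{"fingers": 1.0,"x": 0,"y": 0,"z": 0,"turn": 6},{"fingers": 1.0,"x": 0,"y": 0,"z": 0,"turn": 6},{"fingers": 1.0,"x": 0,"y": 0,"z": 0,"turn": 6},{"fingers": 1.0,"x": 0,"y": 0,"z": 0,"turn": 6},{"fingers": 1.0,"x": 0,"y": 0,"z": 0,"turn": 6},{"fingers": 1.0,"x": 0,"y": 0,"z": 0,"turn": 6}])

```text
clock: 24.03
position: [377.6, 82.7, 38.9]
ee_rot: [0.907, -0.421, 0.0, -0.001]
contact_force: [-0.1, -0.2, -1.6]
gripper_width: 17.1
```

servo_tool(rows=[{"fingers": 1.0,"x": 0,"y": 0,"z": 0,"turn": 6},{"fingers": 1.0,"x": 0,"y": 0,"z": 0,"turn": 6},{"fingers": 1.0,"x": 0,"y": 0,"z": 0,"turn": 6},{"fingers": 1.0,"x": 0,"y": 0,"z": 0,"turn": 6},{"fingers": 1.0,"x": 0,"y": 0,"z": 0,"turn": 6},{"fingers": 1.0,"x": 0,"y": 0,"z": 0,"turn": 6},{"fingers": 1.0,"x": 0,"y": 0,"z": 0,"turn": 6},{"fingers": 1.0,"x": 0,"y": 0,"z": 0,"turn": 3},{"fingers": 1.0,"x": 0,"y": 0,"z": 0,"turn": 0}])

```text
clock: 24.78
position: [377.6, 82.7, 38.8]
ee_rot: [-0.678, 0.735, -0.0, 0.001]
contact_force: [0.7, 0.7, -1.5]
gripper_width: 16.6
```

```bash
python3 - <<'E'
from bowl import *
rel(393.5,160.4,-24,265.2)
E
```

```text
t 24.78 pos [377.6  82.7  38.8] yaw -94.57 F [ 0.68  0.73 -1.46] w 16.6 | turn 0.23 then shift cm [-7.87 -0.93  6.29] j [ 36.8  11.7 -44.1   0.  -34.2 -41.3]
```

servo_tool(rows=[{"fingers": 1.0,"x": -1.0,"y": -0.1,"z": 0,"turn": 0.2},{"fingers": 1.0,"x": -1.7,"y": -0.2,"z": 0,"turn": 0},{"fingers": 1.0,"x": -1.8,"y": -0.2,"z": 0,"turn": 0},{"fingers": 1.0,"x": -1.8,"y": -0.2,"z": 0,"turn": 0},{"fingers": 1.0,"x": -1.5,"y": -0.2,"z": 0.5,"turn": 0},{"fingers": 1.0,"x": 0,"y": 0,"z": 1.0,"turn": 0},{"fingers": 1.0,"x": 0,"y": 0,"z": 1.0,"turn": 0},{"fingers": 1.0,"x": 0,"y": 0,"z": 1.0,"turn": 0},{"fingers": 1.0,"x": 0,"y": 0,"z": 1.0,"turn": 0},{"fingers": 1.0,"x": 0,"y": 0,"z": 0.5,"turn": 0}])

```text
clock: 25.62
position: [392.3, 159.3, -12.7]
ee_rot: [-0.677, 0.736, 0.0, -0.001]
contact_force: [-1.1, -0.6, -1.8]
gripper_width: 16.8
```

```bash
python3 - <<'E'
from bowl import *
rel(393.5,160.4,-24,265.2)
p,d,m=grab('wrist'); save(p,'w18.png'); p,d,T,K=load('wrist'); 
for u,v in [(325,20),(325,100),(325,200),(325,280),(325,330),(325,360)]: print(u,v,ptd(u,v,d[v,u],T,K).round(1),p[v,u])
E
```

```text
t 25.62 pos [392.3 159.3 -12.7] yaw -94.72 F [-1.06 -0.56 -1.76] w 16.8 | turn 0.08 then shift cm [-0.12 -0.11  1.13] j [ 44.3  20.7 -42.1  -0.  -27.3 -49. ]
325 20 [384.   60.4  37.5] [185 144  97]
325 100 [385.7  80.4  37.1] [188 146  98]
325 200 [388.1 108.9  35.9] [125  95  61]
325 280 [390.2 134.4  37. ] [ 22  49 115]
325 330 [391.6 151.6  37.9] [ 20  43 101]
325 360 [392.6 163.1  37.2] [ 31  69 158]
```

servo_tool(rows=[{"fingers": 1.0,"x": -0.1,"y": 0,"z": 0.4,"turn": 0},{"fingers": 1.0,"x": 0,"y": 0,"z": 0.3,"turn": 0},{"fingers": 1.0,"x": 0,"y": 0,"z": 0.3,"turn": 0},{"fingers": 1.0,"x": 0,"y": 0,"z": 0.15,"turn": 0},{"fingers": 1.0,"x": 0,"y": 0,"z": 0,"turn": 0},{"fingers": 1.0,"x": 0,"y": 0,"z": 0,"turn": 0}])

```text
clock: 26.17
position: [392.8, 159.9, -22.8]
ee_rot: [-0.677, 0.736, -0.0, 0.0]
contact_force: [0.1, -0.4, -0.4]
gripper_width: 16.8
```

servo_tool(rows=[{"fingers": 5,"x": 0,"y": 0,"z": 0,"turn": 0},{"fingers": 5,"x": 0,"y": 0,"z": 0,"turn": 0},{"fingers": 5,"x": 0,"y": 0,"z": 0,"turn": 0},{"fingers": 5,"x": 0,"y": 0,"z": 0,"turn": 0},{"fingers": 5,"x": 0,"y": 0,"z": 0,"turn": 0},{"fingers": 5,"x": 0,"y": 0,"z": -1.0,"turn": 0},{"fingers": 5,"x": 0,"y": 0,"z": -2.0,"turn": 0},{"fingers": 5,"x": 0,"y": 0,"z": -3.0,"turn": 0},{"fingers": 5,"x": 0,"y": 0,"z": -3.0,"turn": 0},{"fingers": 5,"x": 0,"y": 0,"z": -3.0,"turn": 0}])

```text
clock: 27.0
position: [392.3, 159.4, 98.4]
ee_rot: [-0.677, 0.736, -0.0, -0.0]
contact_force: [1.0, 1.5, -0.6]
gripper_width: 50.0
```

servo_tool(rows=[{"fingers": 5,"x": -1.0,"y": 2.0,"z": -2.0,"turn": 0},{"fingers": 5,"x": -2.0,"y": 1.0,"z": -2.0,"turn": 0},{"fingers": 5,"x": -2.0,"y": 0,"z": -2.0,"turn": 0},{"fingers": 5,"x": -2.0,"y": 0,"z": -2.0,"turn": 0},{"fingers": 5,"x": -2.0,"y": 0,"z": 0,"turn": 0},{"fingers": 5,"x": -2.0,"y": 0,"z": 0,"turn": 0},{"fingers": 5,"x": 0,"y": 0,"z": 0,"turn": 0}])

```text
clock: 27.58
position: [372.7, 274.9, 177.5]
ee_rot: [-0.678, 0.735, 0.0, 0.001]
contact_force: [0.3, -0.1, -0.3]
gripper_width: 49.7
```

```bash
python3 - <<'E'
from bowl import *
rel(393.5,160.4,-24,265.2)
bowl('x.png'); p,d,T,K=load('top'); save(p,'t19.png'); C=cloud(d,T,K)
p2,_,_=grab('side'); save(p2,'s19.png')
hsv=cv2.cvtColor(p,cv2.COLOR_RGB2HSV)
mb=((hsv[...,0]>110)&(hsv[...,0]<125)&(hsv[...,1]>150)); mb[:295]=0; mb[390:]=0; mb[:,400:]=0
v,u=np.where(mb); print(len(v))
if len(v):
    P=np.array([onplane(a,b,25,T,K)[:2] for a,b in zip(u,v)]); vx=cv2.fitLine(P.astype(np.float32),cv2.DIST_L2,0,.1,.1).ravel(); n=vx[:2]*np.sign(vx[1]); print(P.mean(0),np.degrees(np.arctan2(n[1],n[0])),'center',P.mean(0)-78*n,'z',np.median(C[mb][:,2]))
E
```

```text
t 27.58 pos [372.7 274.9 177.5] yaw -94.67 F [ 0.33 -0.14 -0.33] w 49.7 | turn 0.13 then shift cm [11.28 -3.   20.14] j [ 56.6   7.3 -23.6   0.  -58.9 -61.3]
bowl [229 239  28  27 591] bbox ctr [558.1 190.8  54. ] shelf [51.9 18.5] ext [55.2 57.2] z [21.4 27.8 59.9]
14
[397.41563813 155.20474959] 90.578064 center [398.20257573  77.20871687] z 24.948417878247938
```

View pics/t19.png

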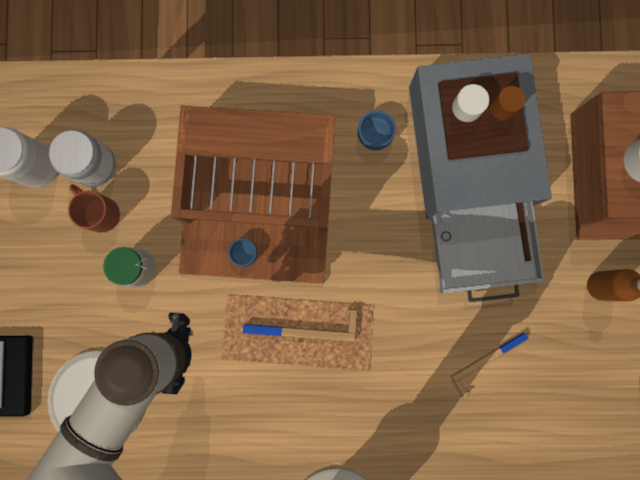

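View pics/s19.png

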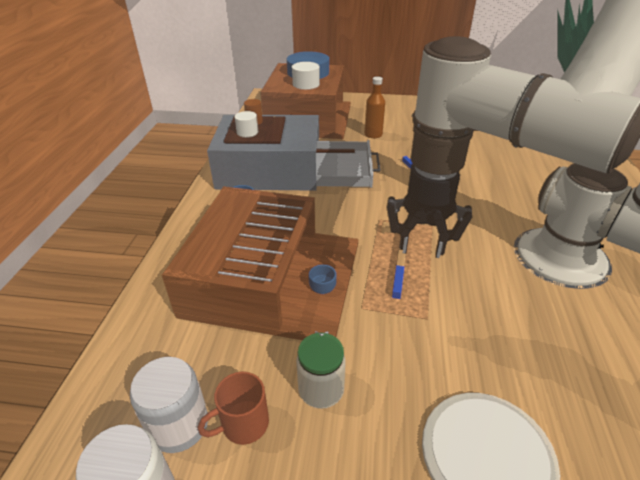

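The hook lies flat across the mat (px 243–355, centre about (299,331); mat centre (298,332)). The bowl is upright in front of the rack at px (243,252). The spurtle, spoons and jar look unmoved, and the arm is clear of everything. Handing in.

```bash
python3 - <<'E'
from h import *
p,d,T,K=load('top'); print(onplane(299,331,25,T,K).round(1))
print(arm.job_done())
E
```

```text
[389.8  74.1  25. ]
the job is handed in; nothing more can be done
None
```

I handed the job in at about 27.7 s of the 72 s. The last pictures show the task done, but handing in reports no verdict.

**What I did:**
- I took the larger hook out of the drawer by its bare shaft, laid it on the mat and let go.
- I gripped it again by the blue handle and drew the smaller bowl forward from under the rack.
- I laid the hook back on the mat, let go and moved the arm clear.

**Last checks:**
- **Bowl:** upright, its centre about 52 mm behind the lower board's front edge (allowed 0 to 81 mm). It had not moved since the hook left it.
- **Hook:** flat, top at about z 25, let go. Its centre is about (390, 74) against the mat centre at (386, 76).
- **Bystanders:** the spurtle, spoons and jar look unmoved in the final pictures. I judged this by eye and did not measure it.

**What failed or disagreed:**
- **First grasp missed:** it closed on air above the shaft. The reported TCP height is about 35 mm lower than the real fingertips, as seen in both the wrist and side cameras. I corrected for this in every later height.
- **Last automatic hook check unreliable:** my colour filter caught only 14 handle pixels. It gave a centre of (398, 77), still within the limit. The centre above was read from the picture by eye.

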